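Build up a heel in the jig and knock the marking punch down

ROBOT

A 7-joint arm with a two-finger parallel gripper is mounted at the origin on the work surface. World frame = base frame: x ahead of the robot, y to its left, z up, the work surface at z = 0. Lengths are in m, angles in degrees, forces in N, time in s.
With the tool pointing down it reaches from about 0.425 to 0.875 m from the base axis. Payload 4.7 kg.
Tool frame: the origin (TCP) lies on the centre line of the jaws, within the pads' length; the fingertips stand ahead of it and the grasp point (between the pads) lies 2 mm behind it (env.tip_reach is the x of the fingertips in the tool frame, in m); x points along the fingers, z is the direction in which the jaws open and shut, and the axes are right-handed (so a half turn about x gives the same grasp; the last joint's range is limited). The gripper opens to 87 mm and grips with 3 to 60 N. Pads are 19 mm wide; open, the fingers measure 117 mm over their backs; the gripper's body (75 mm by 190 mm) begins 51 mm behind the grasp point.
Start: joints at [-70.468, 18.392, -4.016, 83.108, 1.295, 78.541, -3.26], TCP at [0.209, 0.616, 0.203] pointing down, gripper open.
Joint ranges: [-163.93, 163.93], [-17.29, 119.83], [-79.2, 71.16], [3.27, 140.29], [-89.18, 269.18], [5.43, 117.66], [-154.24, 154.24]. Speed limits (degrees/s): [147.25, 147.25, 180, 180, 180, 180, 180].

INTERFACE

Orientations are given as [roll, pitch, yaw] about the fixed x, y, z axes, in that order (R = Rz(yaw) Ry(pitch) Rx(roll)).
In Python, from cell import telemetry, optics, env, models gives the robot as it stands.
- The arm moves only by the shell command python3 -m pendant 'ROWS' [FORCE]. ROWS is JSON, a list of rows, each a list of 3 entries, a list of its own where there are three numbers: the finger opening in mm, from 0 to 87, then the shift along the tool's x, y, z in mm, then the turn, a rotation vector about the tool's x, y, z in rad. A call has 1 to 10 rows; each row is the pose to reach, as a shift and turn from the pose commanded when the call began, along the tool's axes at that moment; what a row does not reach only later rows make up. A row lasts 1/12 s, in which the tool goes at most 41.7 mm and 7.16 degrees, less where a joint would pass 70% of its speed; a pose out of reach is approached as far as the arm can. A call with a gripper value outside its range is refused whole. The fingers move at their own pace and stop on an object; FORCE is the grip in N (left out, the last holds). Time passes only in rows, so rows that repeat a pose let the fingers close. It gives the time, the measured TCP pose, the force and the opening at its end, in the units of the state.
- telemetry.get_obs(): the state, without advancing time (a new reading comes with each control period).
- optics.read_camera(name): name is "side" or "top" or "wrist"; returns a dict with "image" (480x640x3 uint8, blue, green, red), "range_z" (480x640 float32, m along the optical axis (not along the pixel's ray), 0 where there is no reading), "fx", "fy", "cx", "cy" (pixels), "k1" (the pictures are not rectified: a ray, as slopes to the right and down, at radius r is drawn at 1 + k1 r^2 times it, then the intrinsics apply), "cam_to_world" (4x4, takes a point from camera to world coordinates). Camera axes: x right, y up, looking along -z (the intrinsics and any distortion apply to the point x, -y, -z); pixel columns grow to the right and rows downward; lengths in m; the calibration is good to about 2 mm. A picture is of the moment at which its call begins.
- env.sign_off(): hands the job in, once; it reports no verdict.
Trained networks look in the newest picture that a camera, given by its name, has taken for a name from the list of things; names that differ only in an ending like _2 or _b are one class to them, and where a whole thing is asked for, a point or a joint stands for the part that bears it (a point fixed in the world has none). Each returns a list of dicts, best first, with "confidence" (0 to 1); they miss things now and then, are a little off and sometimes report something else, mostly with a low value. They report only what shows in the picture. A call takes as long as a camera call. They do not tell look-alikes from the thing itself.
- models.masks_of(camera, label): "pixels" (480x640 bool, what is visible of it) and "extent" ([left, top, right, bottom] as shares, 0 to 1, of the picture: columns of its width, rows of its height, round what is visible of it).
- models.landmark_of(camera, label): "centre" ([row, column] as shares, 0 to 1, of the picture: columns of its width, rows of its height: a listed point, or the origin of a listed thing).
The state is a dict: "time_s": time; "qpos": joint angles; "joint_velocities": joint speeds; "effort": joint torques, N m; "tool_pos": TCP position; "tool_rot": TCP orientation; "force": force on the tool from outside, world axes, zero at the start; "wrist_torque": the same for the moment, N m; "grip_width": finger opening in m.
Only numpy, scipy, OpenCV 4.12 (cv2) and the standard library are available. Lean on these libraries where they do the work, as an engineer would, in place of code of your own. Each camera call takes 0.05 s, during which the arm holds its last target.

TASK

Build up the heel in the jig: lay the black rubber slab flat in the pocket, then set the wooden heel block squarely on top of it with its bevelled edge towards the slanting punch. Then take the mallet and knock the sprung punch fully down with it (never with the hand), let the punch spring back up, and stand the mallet upright on the bench again. Leave the heel in the jig and do not disturb the other things on the bench.

Things in the scene. Friction and masses are not known exactly. Their poses are not given: they have to be found in the camera images.
- jig: Fixed steel jig with a grey post; origin on the bench under the centre of its pocket, z up, x from the punch towards the pocket. Base plate 10 thick, x -120 to 65, y -52 to 52. Post at x -102 to -74, 105 high. On it leans the punch's grey guide barrel, 30 across, whose lower end overhangs to x -58 at 90 to 115 high: parts enter the pocket straight down beside it.
- pocket (a point): Centre of the pocket's floor (10 above the bench), axes as the jig's. Pocket inside 96 (x) by 56 (y), 3 clearance on each side of the parts, bounded by 8 thick steel cheeks, tops 34 above the bench. End cheeks: y -18 to 18. Side cheeks: x -46 to -14 and 38 to 48; between these, at x -14 to 38, the sides are open for the fingers.
- punch (a joint): Travel of the sprung punch: 0 = up (at rest), 0.022 m = fully down; it springs back. About 3 N to start it, 11 N fully down. It slides along its own line, 35 degrees from vertical: going down it moves along (0.574, 0, -0.819) in the jig's frame, to meet the heel's bevel.
- punch_head (a point): Centre of the top face of the punch's flat round steel striking head (40 across, 12 thick); moves with the punch. Its z axis points out of the head along the punch's line, up and towards jig -x, 35 degrees from vertical: strike along this line with the mallet tilted alike. At rest it is at (-100, 0, 154.5) in the jig's frame.
- slab: Loose black rubber tread slab, 90 (x) x 50 (y) x 14 thick, lying flat; origin at the centre of its underside.
- heel: Loose wooden heel block, 90 (x) x 50 (y) x 46 high; its upper edge at the -x end is bevelled at 35 degrees (the bevel runs from 35 high at x -45 to 46 high at x -29). Origin at the centre of its underside, z up.
- heel_bevel (a point): Middle of the heel block's bevel, at (-37, 0, 40) in the block's frame. In the jig the bevel must be at jig -x, facing the punch.
- mallet: Loose mallet standing on its flat striking face, handle straight up: white cylindrical head 54 across, 55 high; above it a square wooden handle 28 x 28, from 55 to 130 high. Origin at the centre of the striking face (underside), z up along the handle, x and y square to the handle's sides. About 0.35 kg.
- tin: Bystander: low round can with a paper label, 70 across, 85 high; origin at the centre of its underside. Leave alone.
- lift: Bystander: round dark-wood heel lift, a tapered disc 60 across, 45 high; origin at the centre of its underside. Leave alone.
- bowl: Bystander: wooden bowl, 90 across, 45 high; origin at the centre of its underside. Leave alone.
- roll: Bystander: yellow roll of tape standing on end, 100 across, 75 high; origin at the centre of its underside. Leave alone.
- jar: Bystander: glass jar with a steel cap, 72 across, 90 high; origin at the centre of its underside. Leave alone.
- hammer: Bystander: ordinary hammer lying flat, 180 long (not the mallet); origin at the centre of its underside. Leave alone.
- awl: Bystander: plain wooden rod lying down, 28 across, 100 long; origin at the centre of its underside. Leave alone.
Things that resemble listed ones, but are neither listed nor needed, are in the scene too. What is shaped like the mallet but blue or pink is not meant. Leave any green look-alike of the jig alone.

How it is judged:
By the outcome, as a careful person would: the job done as asked, in the order asked, and still so for the second after the job is handed in, with the robot touching nothing.
It also fails if it takes over 72 s, if anything falls off the work surface, if the arm or the gripper's body presses on something with over 40 N, if the wrist force passes 120 N, or if a joint passes its speed limit or range.

## Working session

There is one attempt and no reset: what is moved stays moved. The work goes in short steps, Python scripts to look and compute and a shell command to move; the robot and the scene stay as the last step left them, time stands still between calls to the robot, and variables do not carry over. Pictures are saved under pics/ and viewed, and the job is handed in when it is done.

```bash
ls; mkdir -p pics; python3 - <<'E'
from cell import telemetry, optics, env, models
import cv2
print(telemetry.get_obs(), env.tip_reach)
for n in ["side","top","wrist"]:
    d=optics.read_camera(n); cv2.imwrite(f"pics/{n}0.png",d["image"]); print(n,d["fx"],d["fy"],d["cx"],d["cy"],d["k1"],d["cam_to_world"].round(3).tolist() if hasattr(d["cam_to_world"],'round') else d["cam_to_world"])
E
```

```text
pics
{'time_s': 0.0, 'qpos': array([-70.46761457,  18.43972686,  -4.01523888,  83.17651558,
         1.29655442,  78.54111547,  -3.25991411]), 'joint_velocities': array([ 0.06637534, -0.00230657,  0.04400173, -0.01446844,  0.05235767,
       -0.04382079,  0.09782394]), 'effort': array([-1.76418282e-03, -4.91292429e+01, -4.04916890e-01, -3.12526774e+01,
       -6.40500477e-02,  4.34371771e-02,  2.00525628e-04]), 'tool_pos': array([0.20853036, 0.61500026, 0.20193983]), 'tool_rot': array([-176.18525592,   89.88772538, -104.9077374 ]), 'force': array([ 0.22702506, -0.07197546,  0.53886402]), 'wrist_torque': array([ 0.0514884 ,  0.00326273, -0.0286399 ]), 'grip_width': 0.08696798240160751} 0.017
side 592.7456119584754 592.7456119584754 314.5458710719623 234.2000201791414 -0.13095720975363304 [[0.994, 0.049, -0.103, 0.373], [-0.113, 0.549, -0.828, -1.019], [0.016, 0.835, 0.551, 0.802], [0.0, 0.0, 0.0, 1.0]]
top 500.50270499415086 500.50270499415086 315.117791393035 239.89376610206565 -0.1436844464109788 [[-0.014, 0.992, -0.123, 0.358], [-1.0, -0.016, -0.016, 0.023], [-0.018, 0.123, 0.992, 1.175], [0.0, 0.0, 0.0, 1.0]]
wrist 413.97501415149577 413.97501415149577 319.97990317821666 230.42740224780852 0.00930242637745592 [[0.32, -0.902, -0.289, 0.128], [0.947, 0.305, 0.099, 0.644], [-0.001, -0.306, 0.952, 0.384], [0.0, 0.0, 0.0, 1.0]]
```

View pics/top0.png

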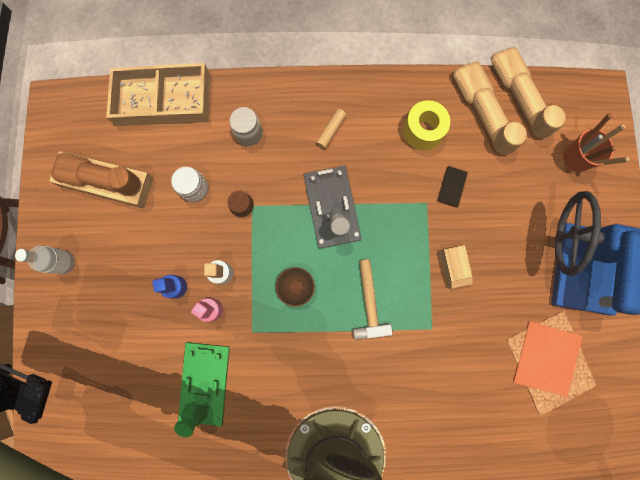

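View pics/side0.png

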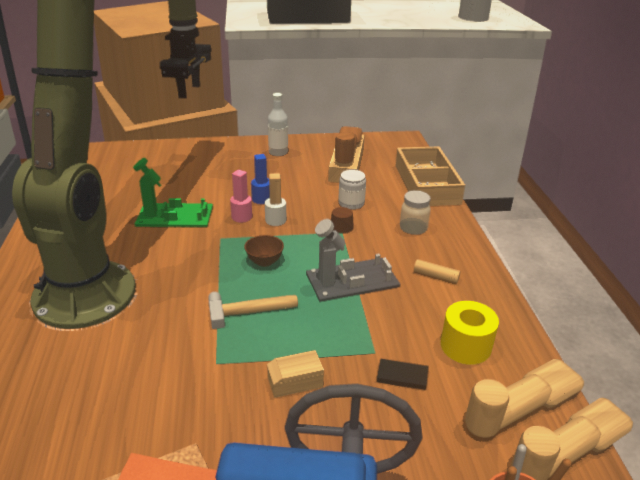

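View pics/wrist0.png

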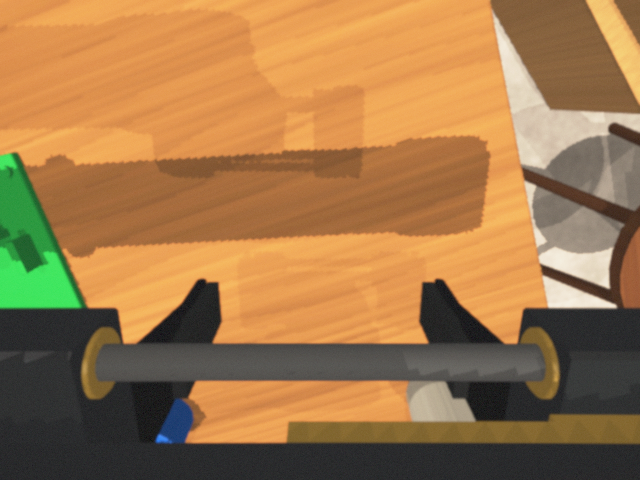

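```bash
cat > h.py <<'E'
import numpy as np, cv2, math
from scipy.spatial.transform import Rotation as R
from cell import telemetry, optics, env, models
def cam(n): return optics.read_camera(n)
def rays(d, uv):
    uv=np.asarray(uv,float).reshape(-1,2)
    x=(uv[:,0]-d["cx"])/d["fx"]; y=(uv[:,1]-d["cy"])/d["fy"]
    rd=np.hypot(x,y); r=rd.copy()
    for _ in range(20): r=rd/(1+d["k1"]*r*r)
    s=np.where(rd>0,r/np.maximum(rd,1e-12),1)
    return np.stack([x*s,-y*s,-np.ones(len(x))],1)
def depro(d, uv, z=None):
    uv=np.asarray(uv,float).reshape(-1,2)
    if z is None: z=d["range_z"][np.rint(uv[:,1]).astype(int),np.rint(uv[:,0]).astype(int)]
    p=rays(d,uv)*np.asarray(z).reshape(-1,1)
    T=np.asarray(d["cam_to_world"]); return p@T[:3,:3].T+T[:3,3]
def onplane(d, uv, h):
    T=np.asarray(d["cam_to_world"]); r=rays(d,uv)@T[:3,:3].T
    return T[:3,3]+r*((h-T[2,3])/r[:,2])[:,None]
def proj(d, P):
    T=np.asarray(d["cam_to_world"]); p=(np.asarray(P,float).reshape(-1,3)-T[:3,3])@T[:3,:3]
    x=p[:,0]/-p[:,2]; y=-p[:,1]/-p[:,2]; f=1+d["k1"]*(x*x+y*y)
    return np.stack([d["cx"]+d["fx"]*x*f, d["cy"]+d["fy"]*y*f],1)
def cloud(d, mask):
    v,u=np.nonzero(mask&(d["range_z"]>0)); return depro(d,np.stack([u,v],1)), np.stack([u,v],1)
def rect(P2):
    (c,s,a)=cv2.minAreaRect((P2*1000).astype(np.float32)); 
    return np.round(c,1),np.round(s,1),round(a,1)
def toolR(): 
    o=telemetry.get_obs(); return np.array(o["tool_pos"]), R.from_euler("xyz",o["tool_rot"],degrees=True)
def downR(jaw_deg):
    "tool x down, tool z (jaw) horizontal at world angle jaw_deg"
    a=math.radians(jaw_deg); z=np.array([math.cos(a),math.sin(a),0]); x=np.array([0,0,-1.]); y=np.cross(z,x)
    return R.from_matrix(np.stack([x,y,z],1))
def plan(target, Rt=None):
    "target in m; returns shift(mm, tool axes) & rotvec"
    p,r=toolR(); s=r.inv().apply(np.asarray(target)-p)*1000
    rv=(r.inv()*Rt).as_rotvec() if Rt is not None else np.zeros(3)
    print("shift",s.round(1).tolist(),"rv",rv.round(4).tolist(),"dist",np.linalg.norm(s).round(1),"ang",np.degrees(np.linalg.norm(rv)).round(1)); return s,rv
E
python3 - <<'E'
from h import *
for n in ["top","side"]:
    d=cam(n)
    np.save(f"{n}0.npy",d,allow_pickle=True)
    for l in ["jig","slab","heel","mallet","punch_head","pocket","heel_bevel","tin","lift","bowl","roll","jar","hammer","awl"]:
        try: ms=models.masks_of(n,l) if l!="pocket" else []
        except Exception as e: print(e); ms=[]
        ls=models.landmark_of(n,l)
        print(n,l,[(round(m["confidence"],2),(np.array(m["extent"])*[640,480,640,480]).round().tolist(),int(m["pixels"].sum())) for m in ms[:4]],"LM",[(round(x["confidence"],2),(np.array(x["centre"])*[480,640]).round(1).tolist()) for x in ls[:3]])
E
```

```text
top jig [(0.78, [175.0, 342.0, 228.0, 436.0], 3812), (0.63, [201.0, 259.0, 234.0, 284.0], 559), (0.59, [304.0, 168.0, 361.0, 245.0], 3409)] LM [(0.83, [372.1, 203.4]), (0.57, [195.4, 329.0])]
top slab [(0.73, [436.0, 168.0, 468.0, 207.0], 770), (0.26, [204.0, 262.0, 232.0, 286.0], 536)] LM [(0.83, [189.0, 451.2])]
top heel [(0.96, [438.0, 242.0, 471.0, 288.0], 1112)] LM [(0.87, [268.2, 451.3]), (0.38, [130.6, 422.4])]
top mallet [(0.88, [193.0, 296.0, 227.0, 322.0], 562), (0.72, [154.0, 275.0, 187.0, 299.0], 599), (0.63, [203.0, 261.0, 233.0, 284.0], 536), (0.35, [351.0, 258.0, 391.0, 340.0], 1170)] LM [(0.96, [311.1, 214.5]), (0.79, [271.3, 222.7]), (0.55, [289.0, 173.5])]
top punch_head [(0.79, [332.0, 216.0, 346.0, 235.0], 275), (0.67, [172.0, 419.0, 193.0, 436.0], 269)] LM [(0.77, [226.0, 339.8]), (0.52, [434.1, 182.5])]
top pocket [] LM [(0.91, [197.3, 329.5]), (0.84, [371.9, 204.3]), (0.36, [206.0, 238.5])]
top heel_bevel [(0.92, [435.0, 246.0, 472.0, 289.0], 1074)] LM [(0.84, [281.2, 461.4])]
top tin [(0.85, [174.0, 168.0, 207.0, 200.0], 986)] LM [(0.97, [188.2, 193.7])]
top l
[... 1532 characters left out ...]
.0, 365.0, 210.0], 969), (0.26, [268.0, 351.0, 326.0, 396.0], 2034)] LM [(0.89, [205.2, 352.7])]
side lift [(0.66, [331.0, 204.0, 356.0, 234.0], 536)] LM [(0.7, [227.7, 339.5])]
side bowl [(0.75, [245.0, 233.0, 283.0, 267.0], 938), (0.72, [305.0, 220.0, 399.0, 304.0], 3677)] LM [(0.91, [261.5, 262.0])]
side roll [(0.61, [441.0, 302.0, 498.0, 368.0], 2898)] LM [(0.66, [345.2, 464.3])]
side jar [(0.91, [401.0, 190.0, 428.0, 234.0], 1130), (0.41, [328.0, 207.0, 353.0, 235.0], 540)] LM [(0.9, [225.8, 413.9])]
side hammer [(0.69, [209.0, 296.0, 298.0, 328.0], 1234)] LM [(0.76, [315.5, 250.2])]
side awl [(0.58, [416.0, 259.0, 459.0, 281.0], 570)] LM [(0.93, [276.1, 438.9]), (0.69, [313.2, 252.5])]
```

```bash
python3 - <<'E'
import cv2,numpy as np
t=cv2.imread("pics/top0.png"); s=cv2.imread("pics/side0.png")
a=cv2.resize(t[150:300,180:480],(800,400),interpolation=cv2.INTER_CUBIC)
cv2.imwrite("pics/crop_top.png",a)
b=cv2.resize(s[130:400,200:440],None,fx=2.2,fy=2.2,interpolation=cv2.INTER_CUBIC)
cv2.imwrite("pics/crop_side.png",b); print(b.shape)
E
```

```text
(594, 528, 3)
```

View pics/crop_top.png

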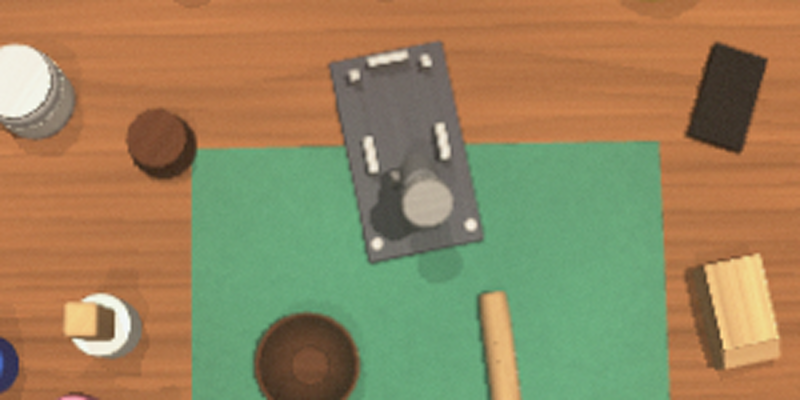

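View pics/crop_side.png

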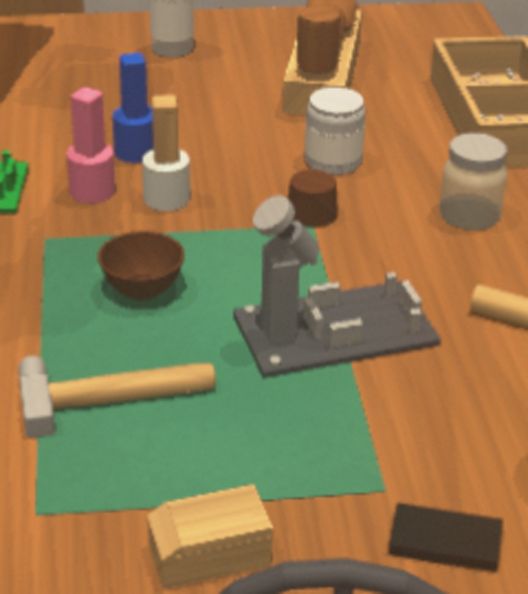

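```bash
python3 - <<'E'
from h import *
for n in ["top","side"]:
    d=np.load(f"{n}0.npy",allow_pickle=True).item()
    if n=="top": 
        boxes={"slab":(436,168,468,207),"heel":(435,242,474,290),"mallet":(201,258,236,286),"head":(325,208,350,240)}
    else: boxes={"slab":(375,358,430,392),"heel":(265,350,330,397),"mallet":(262,168,290,228),"head":(310,215,347,255)}
    for k,(a,b,c,e) in boxes.items():
        m=np.zeros((480,640),bool); m[b:e,a:c]=True
        P,uv=cloud(d,m); z=P[:,2]*1000
        print(n,k,"z hist",np.percentile(z,[1,5,25,50,75,95,99]).round(1))
        if k=="slab": s=(z>9)
        elif k=="heel": s=(z>42)
        elif k=="mallet": s=z>120
        else: s=z>130
        if s.sum()>8: print("  top pts",s.sum(),rect(P[s][:,:2]), (P[s].mean(0)*1000).round(1), "zmed",np.median(z[s]).round(1))
        if k=="heel":
            s=z>12; print("  all>12",rect(P[s][:,:2]))
        if k=="mallet":
            s=(z>50)&(z<62); print("  headtop",s.sum(),rect(P[s][:,:2]))
E
```

```text
top slab z hist [-5.2 -3.3  0.3 11.  13.7 16.1 17.6]
  top pts 732 (array([ 626.6, -289.6]), array([51.2, 90.8]), 71.3) [ 625.1 -288.8   13.2] zmed 13.2
top heel z hist [-5.3 -3.4 -0.3 24.8 44.6 47.6 49.6]
  top pts 730 (array([ 435.9, -283.7]), array([83.8, 52.4]), 11.0) [ 437.8 -282.7   45.4] zmed 45.2
  all>12 (array([ 432.2, -284. ]), array([91.2, 53.1]), 10.8)
top mallet z hist [ -4.1  -2.5   0.4  46.7  73.4 130.8 133. ]
  top pts 171 (array([428.9, 263.9]), array([29.6, 25.6]), 89.3) [428.9 262.7 129.5] zmed 129.6
  headtop 218 (array([428.2, 260.7]), array([45.9, 53.1]), 80.9)
top head z hist [  5.1   6.9  10.6 109.  152.2 161.5 164.2]
  top pts 332 (array([522.4, -12.4]), array([51. , 37.3]), 0.4) [517.7 -12.  152.4] zmed 154.3
side slab z hist [ -3.1  -1.9   0.7  12.1  14.   16.1 236.7]
  top pts 1112 (array([ 591.8, -404.1]), array([288.7,  91.7]), 71.8) [ 624.4 -304.9   21.6] zmed 13.7
side heel z hist [ -2.5  -1.2   2.1  32.8  45.  221.6 232.8]
  top pts 1178 (array([ 451.9, -390.2]), array([ 83.8, 266.2]), 8.0) [ 439.2 -324.6   74.5] zmed 45.7
  all>12 (array([ 451.4, -389.8]), array([ 91.7, 266. ]), 10.3)
side mallet z hist [ -4.1  -2.7   0.2  25.5  58.2 122.2 129.9]
  top pts 93 (array([430.8, 258.2]), array([35.4, 26.8]), 86.2) [430.7 254.3 127. ] zmed 127.5
  headtop 193 (array([415.8, 306.3]), array([ 52.1, 158.3]), 17.6)
side head z hist [ -4.   -2.2   0.9  42.7 121.3 157.3 162.2]
  top pts 303 (array([519.8, -18.9]), array([40.8, 46.3]), 64.2) [519.1 -19.7 149.5] zmed 151.1
```

```bash
cat > jigfit.py <<'E'
from h import *
def jigfit(d, box, gray=True):
    a,b,c,e=box
    m=np.zeros((480,640),bool); m[b:e,a:c]=True
    hsv=cv2.cvtColor(d["image"],cv2.COLOR_BGR2HSV)
    m&=(hsv[...,1]<70)
    m=cv2.morphologyEx(m.astype(np.uint8),cv2.MORPH_OPEN,np.ones((3,3)))>0
    P,uv=cloud(d,m); z=P[:,2]*1000
    s=(z>5)&(z<15)
    print("plate",s.sum(),rect(P[s][:,:2]))
    s=(z>28)&(z<40); print("cheeks",s.sum(),rect(P[s][:,:2]), np.median(z[s]))
    return P,uv,m
if __name__=="__main__":
    t=np.load("top0.npy",allow_pickle=True).item(); s=np.load("side0.npy",allow_pickle=True).item()
    jigfit(t,(298,160,368,252)); jigfit(s,(298,210,408,305))
    for d,uv in ((t,[329.5,197.3]),(s,[362.5,277.2])): print("pocket lm",(onplane(d,[uv],0.010)*1000).round(1))
    for d,uv in ((t,[339.8,226]),(s,[321,228.2])): print("punchhead lm",(onplane(d,[uv],0.1545)*1000).round(1))
    for h,uv in ((0,[451.2,189]),): print("slab lm",(onplane(t,[uv],0)*1000).round(1),(onplane(s,[[401.8,378.5]],0)*1000).round(1))
    print("heel lm",(onplane(t,[[451.3,268.2]],0)*1000).round(1),(onplane(s,[[296.7,382.5]],0)*1000).round(1))
    p,r=toolR(); print(p,r.as_matrix().round(3))
E
python3 jigfit.py
```

```text
plate 2488 (array([5.824e+02, 2.000e-01]), array([183.7, 103.6]), 10.7)
cheeks 204 (array([586.8,   0.9]), array([156.2,  71.8]), 11.0) 33.135371241216234
plate 1805 (array([568.9,  63.6]), array([185.4, 247.6]), 11.9)
cheeks 302 (array([588.3,  -2.7]), array([158.1,  77.2]), 11.0) 32.29942755693938
pocket lm [[603.2   6.   10. ]]
pocket lm [[606.4  -6.6  10. ]]
punchhead lm [[512.1 -12.  154.5]]
punchhead lm [[509.3 -23.6 154.5]]
slab lm [[ 621.7 -288.5    0. ]] [[ 626.9 -298.7    0. ]]
heel lm [[ 430.6 -279.3    0. ]] [[ 436.4 -288.5    0. ]]
[0.20869779 0.61560298 0.20308868] [[ 0.    -0.947  0.321]
 [ 0.     0.321  0.947]
 [-1.    -0.     0.   ]]
```

```bash
python3 - <<'E'
from h import *
plan([0.54,0.03,0.30])
E
```

```text
shift [-96.9, -501.7, -448.3] rv [0.0, 0.0, 0.0] dist 679.8 ang 0.0
```

```bash
python3 -m pendant '[[87,[-97,-502,-448],[0,0,0]],[87,[-97,-502,-448],[0,0,0]],[87,[-97,-502,-448],[0,0,0]],[87,[-97,-502,-448],[0,0,0]],[87,[-97,-502,-448],[0,0,0]],[87,[-97,-502,-448],[0,0,0]],[87,[-97,-502,-448],[0,0,0]],[87,[-97,-502,-448],[0,0,0]],[87,[-97,-502,-448],[0,0,0]],[87,[-97,-502,-448],[0,0,0]]]'; python3 -c "
from h import *
plan([0.54,0.03,0.30],downR(71.3))"
```

```text
time_s: 3.78
tool_pos: [0.4126, 0.2549, 0.2632]
tool_rot: [-17.6, 89.9, 53.7]
force: [0.4, 1.1, -0.2]
grip_width: 0.0867
shift [-36.9, -192.8, -172.0] rv [-0.0004, 0.0012, 0.0004] dist 261.1 ang 0.1
```

```bash
python3 -m pendant '[[87,[-37,-193,-172],[0,0,0]],[87,[-37,-193,-172],[0,0,0]],[87,[-37,-193,-172],[0,0,0]],[87,[-37,-193,-172],[0,0,0]],[87,[-37,-193,-172],[0,0,0]],[87,[-37,-193,-172],[0,0,0]],[87,[-37,-193,-172],[0,0,0]],[87,[-37,-193,-172],[0,0,0]]]'; cat > look.py <<'E'
import sys
from h import *
d=cam("wrist"); o=telemetry.get_obs(); d["tp"]=o["tool_pos"]; d["tr"]=o["tool_rot"]
np.save(sys.argv[1]+".npy",d,allow_pickle=True); cv2.imwrite(f"pics/{sys.argv[1]}.png",d["image"]); print(o["time_s"],o["tool_pos"],o["tool_rot"])
E
python3 look.py wjig
```

```text
time_s: 4.45
tool_pos: [0.5409, 0.027, 0.3002]
tool_rot: [-110.8, 89.9, -40.0]
force: [-0.8, 0.4, 0.1]
grip_width: 0.0873
4.5 [0.53994089 0.03026929 0.29971548] [-66.35518491  89.97637126   4.68729485]
```

View pics/wjig.png

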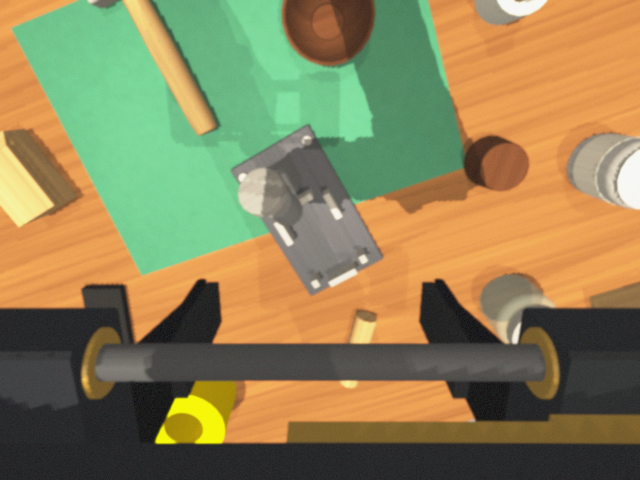

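```bash
cat > cheek.py <<'E'
from h import *
from scipy.optimize import least_squares
from scipy.spatial import cKDTree
RE=[(-46,-14,28,36),(38,48,28,36),(-46,-14,-36,-28),(38,48,-36,-28),(48,56,-18,18)]
def fit(d,box,x0,debug=None):
    a,b,c,e=box; g=cv2.cvtColor(d["image"],cv2.COLOR_BGR2GRAY); hsv=cv2.cvtColor(d["image"],cv2.COLOR_BGR2HSV)
    S=4; up=cv2.resize(d["image"][b:e,a:c],None,fx=S,fy=S,interpolation=cv2.INTER_LINEAR).astype(int)
    gr=up.mean(2); 
    v,u=np.nonzero(gr>THR); uv=np.stack([a+(u+.5)/S-.5,b+(v+.5)/S-.5],1)
    W=depro(d,uv); k=(W[:,2]>.026)&(W[:,2]<.042); uv=uv[k]
    Q=onplane(d,uv,.034)[:,:2]*1000
    def sd(L):
        return np.min([np.hypot(np.maximum(np.maximum(r[0]-L[:,0],L[:,0]-r[1]),0),np.maximum(np.maximum(r[2]-L[:,1],L[:,1]-r[3]),0)) for r in RE],0)
    M=np.concatenate([np.stack(np.meshgrid(np.arange(r[0]+.5,r[1],1.5),np.arange(r[2]+.5,r[3],1.5)),-1).reshape(-1,2) for r in RE])
    def loc(x,Q):
        t=math.radians(x[2]); D=Q-x[:2]; return np.stack([D[:,0]*math.cos(t)+D[:,1]*math.sin(t),-D[:,0]*math.sin(t)+D[:,1]*math.cos(t)],1)
    def f(x):
        L=loc(x,Q); k=sd(L)<8; 
        s=sd(L); s=np.minimum(s,8)
        dm,_=cKDTree(L).query(M); 
        return np.sqrt((s**2).mean()+(np.minimum(dm,8)**2).mean())
    from scipy.optimize import minimize
    r=minimize(f,x0,method="Nelder-Mead",options=dict(xatol=.01,fatol=1e-4,initial_simplex=np.array(x0)+np.array([[0,0,0],[4,0,0],[0,4,0],[0,0,2]])))
    print("jig pose",r.x.round(2),"res",round(r.fun,2),"n",len(Q))
    if debug:
        im=cv2.resize(d["image"][b:e,a:c],None,fx=6,fy=6,interpolation=cv2.INTER_CUBIC); t=math.radians(r.x[2])
        for q in RE+[(-120,65,-52,52)]:
            h=.034 if q[0]>-100 else .010
            C=np.array([[q[0],q[2]],[q[1],q[2]],[q[1],q[3]],[q[0],q[3]]],float)
            Wd=np.stack([r.x[0]+C[:,0]*math.cos(t)-C[:,1]*math.sin(t),r.x[1]+C[:,0]*math.sin(t)+C[:,1]*math.cos(t),np.full(4,h*1000)],1)/1000
            p=(proj(d,Wd)-[a,b]+.5)*6-.5; cv2.polylines(im,[np.rint(p).astype(int)],True,(0,0,255),1)
        cv2.imwrite(debug,im); print(im.shape)
    return r.x
if __name__=="__main__":
    w=np.load("wjig.npy",allow_pickle=True).item();t=np.load("top0.npy",allow_pickle=True).item(); s=np.load("side0.npy",allow_pickle=True).item()
    for th in (120,140):
        THR=th
        for d,bx,n in ((w,(225,115,395,305),"pics/cw%d.png"%th),(t,(298,160,368,252),"pics/ct%d.png"%th),(s,(298,210,408,305),"pics/cs%d.png"%th)): 
            fit(d,bx,[609,5,10.8],n)
E
python3 cheek.py
```

```text
jig pose [608.97   4.83  11.04] res 2.72 n 14117
(1140, 1020, 3)
jig pose [609.     5.64  10.67] res 1.6 n 2890
(552, 420, 3)
jig pose [611.22   1.05  10.6 ] res 2.95 n 2448
(570, 660, 3)
jig pose [609.65   5.02  10.93] res 2.47 n 12894
(1140, 1020, 3)
jig pose [609.29   5.83  10.77] res 0.69 n 2591
(552, 420, 3)
jig pose [611.3    1.77  10.48] res 2.75 n 1922
(570, 660, 3)
```

```bash
python3 -c "
import cv2
i=cv2.imread('pics/cw140.png'); cv2.imwrite('pics/cw140b.png',cv2.resize(i,(530,592)))"
```

```text
(no output)
```

View pics/cw140b.png

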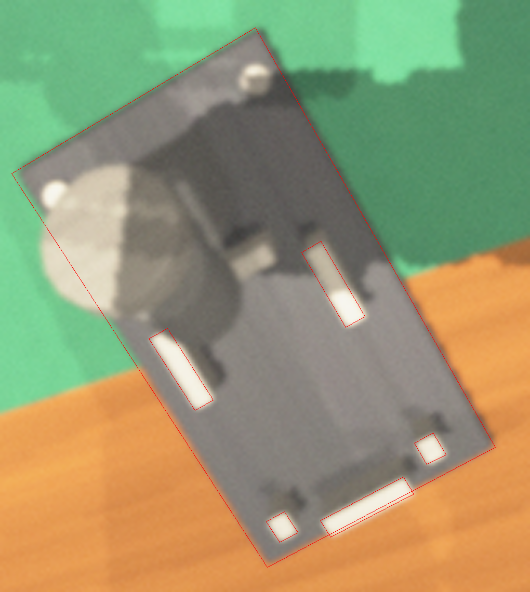

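View pics/ct140.png

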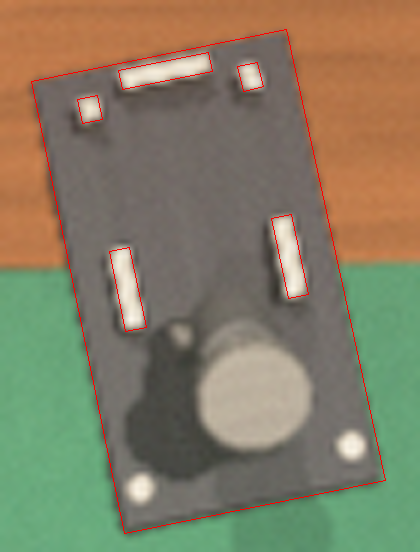

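```bash
python3 - <<'E'
from h import *
plan([0.54,-0.27,0.28],downR(71.3))
E
```

```text
shift [19.7, -97.6, -284.0] rv [-0.0045, 0.0002, 0.0004] dist 300.9 ang 0.3
```

```bash
python3 -m pendant '[[87,[20,-98,-284],[0,0,0]],[87,[20,-98,-284],[0,0,0]],[87,[20,-98,-284],[0,0,0]],[87,[20,-98,-284],[0,0,0]],[87,[20,-98,-284],[0,0,0]],[87,[20,-98,-284],[0,0,0]],[87,[20,-98,-284],[0,0,0]],[87,[20,-98,-284],[0,0,0]],[87,[20,-98,-284],[0,0,0]]]'; python3 look.py wslab
```

```text
time_s: 5.25
tool_pos: [0.5399, -0.2708, 0.2787]
tool_rot: [128.2, 89.9, -160.8]
force: [1.1, 1.4, -0.0]
grip_width: 0.0868
5.3 [ 0.54099305 -0.26778171  0.27877021] [ 58.7557172   89.89977263 129.98022387]
```

View pics/wslab.png

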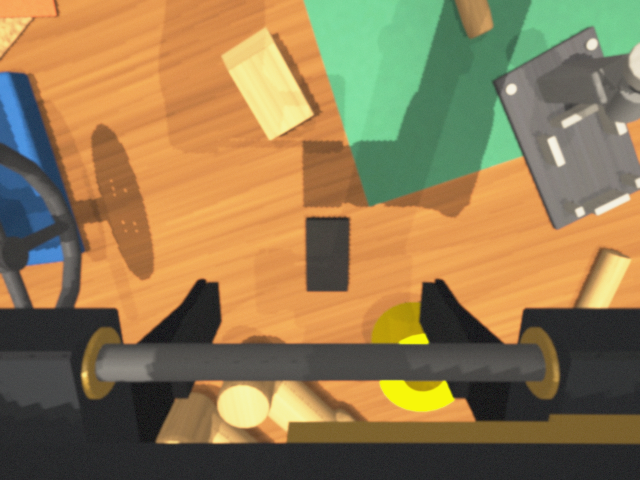

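```bash
cat > boxfit.py <<'E'
from h import *
def topface(d,box,cond,h,S=4):
    a,b,c,e=box
    up=cv2.resize(d["image"][b:e,a:c],None,fx=S,fy=S,interpolation=cv2.INTER_LINEAR)
    m=cond(up).astype(np.uint8); n,l,st,_=cv2.connectedComponentsWithStats(m); k=1+np.argmax(st[1:,4]); 
    v,u=np.nonzero(l==k); uv=np.stack([a+(u+.5)/S-.5,b+(v+.5)/S-.5],1)
    Q=onplane(d,uv,h)[:,:2]; return Q
E
python3 - <<'E'
from boxfit import *
w=np.load("wslab.npy",allow_pickle=True).item()
t=np.load("top0.npy",allow_pickle=True).item()
for d,bx in ((w,(295,205,360,300)),(t,(430,162,475,212))):
  for th in (60,75,90):
    Q=topface(d,bx,lambda u:u.max(2)<th,.014); print(th,rect(Q))
# heel from depth
for d,bx in ((w,(215,20,325,145)),(t,(433,240,476,292))):
    m=np.zeros((480,640),bool); m[bx[1]:bx[3],bx[0]:bx[2]]=1
    P,uv=cloud(d,m); z=P[:,2]; s=z>.042; print("heel top",rect(onplane(d,uv[s],.046)[:,:2]),np.median(z[s])); s=z>.010; print("heel all",rect(P[s][:,:2]))
E
```

```text
60 (array([ 584.7, -275.9]), array([44.1,  2.9]), 71.1)
75 (array([ 625. , -289.5]), array([45.6, 88.6]), 71.2)
90 (array([ 625. , -289.6]), array([47. , 89.8]), 71.1)
60 (array([ 658.2, -304.5]), array([32.7, 14.1]), 67.5)
75 (array([ 625.8, -287.1]), array([50.4, 89.8]), 70.6)
90 (array([ 625.7, -287.2]), array([51.4, 91.2]), 70.7)
heel top (array([ 435.4, -285.4]), array([83., 50.]), 10.7) 0.04646562551060568
heel all (array([ 431.7, -286.1]), array([90.4, 50.4]), 10.5)
heel top (array([ 435.7, -283.2]), array([83.6, 52.7]), 10.9) 0.04524657356413908
heel all (array([ 432.2, -284. ]), array([91.2, 53.1]), 10.8)
```

```bash
python3 - <<'E'
from h import *
plan([0.6365,-0.2925,0.06],downR(71.1))
E
```

```text
shift [218.6, -98.7, 7.1] rv [0.0022, 0.0009, -0.0015] dist 240.0 ang 0.2
```

```bash
python3 -m pendant '[[87,[218.6,-98.7,7],[0.002,0,0]],[87,[218.6,-98.7,7],[0.002,0,0]],[87,[218.6,-98.7,7],[0.002,0,0]],[87,[218.6,-98.7,7],[0.002,0,0]],[87,[218.6,-98.7,7],[0.002,0,0]],[87,[218.6,-98.7,7],[0.002,0,0]],[87,[218.6,-98.7,7],[0.002,0,0]],[87,[218.6,-98.7,7],[0.002,0,0]]]' 20; python3 -c "
from h import *
plan([0.6365,-0.2925,0.0195],downR(71.1))
plan([0.6365,-0.2925,0.0195],downR(71.1))"
```

```text
time_s: 5.97
tool_pos: [0.6369, -0.2888, 0.0585]
tool_rot: [68.1, 89.7, 139.6]
force: [-0.5, -0.2, 0.9]
grip_width: 0.0867
shift [39.0, -1.0, -3.7] rv [0.0055, 0.0021, -0.0052] dist 39.2 ang 0.4
shift [39.0, -1.0, -3.7] rv [0.0055, 0.0021, -0.0052] dist 39.2 ang 0.4
```

```bash
python3 -m pendant '[[87,[25,0,0],[0,0,0]],[87,[39,0,0],[0,0,0]],[87,[39,0,0],[0,0,0]],[87,[39,0,0],[0,0,0]],[87,[39,0,0],[0,0,0]]]' 20; python3 -c "
from h import *
plan([0.6365,-0.2925,0.0195],downR(71.1))"; python3 look.py wg1
```

```text
time_s: 6.38
tool_pos: [0.6378, -0.2935, 0.024]
tool_rot: [-77.7, 89.9, -6.5]
force: [-0.2, 0.9, -0.3]
grip_width: 0.0871
shift [4.5, 1.6, 0.5] rv [0.0015, 0.0005, 0.0024] dist 4.7 ang 0.2
6.4333 [ 0.6379184  -0.29373005  0.0240474 ] [-82.76132841  89.83782335 -11.5858912 ]
```

View pics/wg1.png

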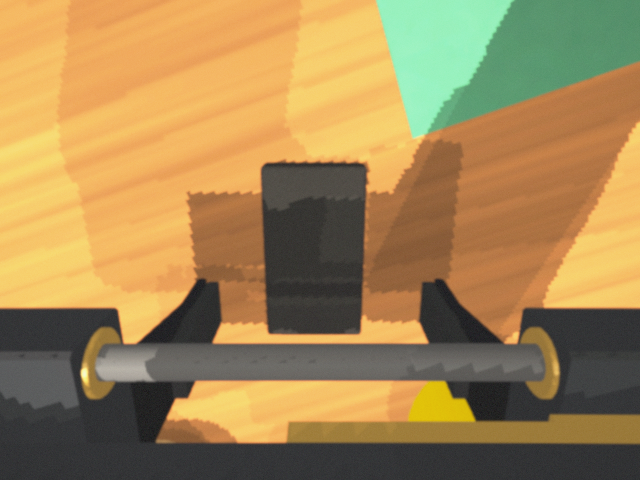

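```bash
python3 -m pendant '[[87,[4,1.5,0],[0,0,0]],[87,[4,1.5,0],[0,0,0]],[45,[4,1.5,0],[0,0,0]],[45,[4,1.5,0],[0,0,0]],[45,[4,1.5,0],[0,0,0]],[45,[4,1.5,0],[0,0,0]],[45,[4,1.5,0],[0,0,0]]]' 20; python3 -c "
from h import *
plan([0.6365,-0.2925,0.0195],downR(71.1))"; python3 look.py wg2; python3 - <<'E'
from boxfit import *
w=np.load("wg2.npy",allow_pickle=True).item()
m=np.zeros((480,640),bool); m[140:335,230:400]=1
P,uv=cloud(w,m); s=(P[:,2]>.010)&(P[:,2]<.018); print(rect(P[s][:,:2]),np.median(P[s][:,2]))
E
```

```text
time_s: 7.02
tool_pos: [0.6355, -0.2931, 0.0179]
tool_rot: [-101.2, 90.0, -30.1]
force: [-0.4, 0.4, 0.3]
grip_width: 0.0616
shift [-1.6, -0.7, 0.9] rv [0.001, -0.0, 0.0] dist 2.0 ang 0.1
7.0667 [ 0.63550831 -0.29309247  0.01790143] [-13.39500882  89.99735156  57.76711003]
(array([ 624.2, -290.8]), array([50.8, 84.2]), 71.5) 0.014431078751056203
```

View pics/wg2.png

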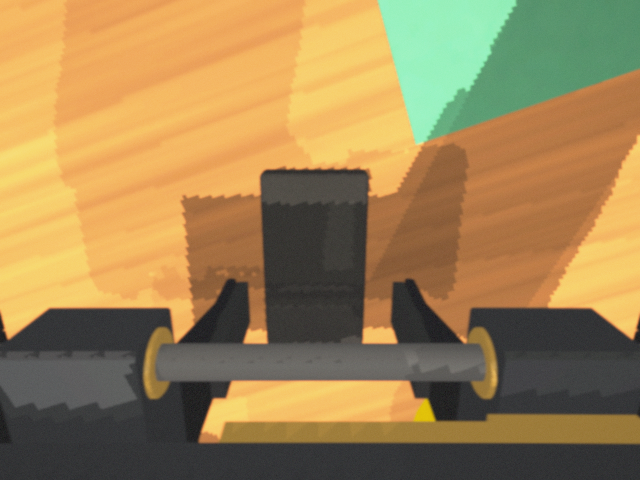

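```bash
python3 -m pendant '[[40,[-1,0,0],[0,0,0]],[40,[-1,0,0],[0,0,0]],[40,[-1,0,0],[0,0,0]],[40,[-1,0,0],[0,0,0]]]' 25; python3 look.py wg3;  python3 - <<'E'
from boxfit import *
w=np.load("wg3.npy",allow_pickle=True).item()
m=np.zeros((480,640),bool); m[140:335,230:400]=1
P,uv=cloud(w,m); s=(P[:,2]>.010)&(P[:,2]<.018); 
Q=P[s][:,:2]; T,r=toolR(); L=r.inv().apply(P[s]-T)*1000; print(rect(L[:,1:]),L[:,1].min(),L[:,1].max(),L[:,2].min(),L[:,2].max())
# target
jx,jy,jt=609.6,5.0,10.9
E
```

```text
time_s: 7.4
tool_pos: [0.6355, -0.2931, 0.0189]
tool_rot: [-49.4, 90.0, 21.7]
force: [-0.2, -0.6, 0.1]
grip_width: 0.0408
7.45 [ 0.63551781 -0.29307493  0.01893451] [-70.1321638   89.99439784   1.03238078]
(array([11003. , -1420.7]), array([50484.7, 85148. ]), 89.7) -31.420727470697933 53.46115167426075 -26.629315930493927 24.073344955349263
```

View pics/wg3.png

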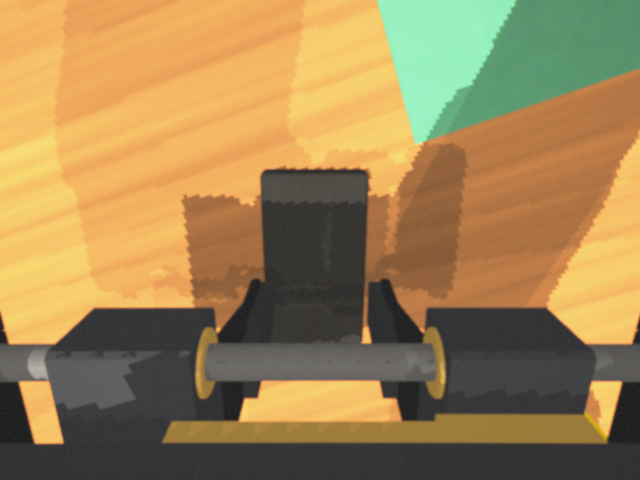

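```bash
python3 -m pendant '[[40,[-5,0,0],[0,0,0]],[40,[-15,0,0],[0,0,0]],[40,[-35,0,0],[0,0,0]],[40,[-60,0,0],[0,0,0]]]' 25; python3 look.py wg4
```

```text
time_s: 7.78
tool_pos: [0.6345, -0.2925, 0.0788]
tool_rot: [88.5, 89.8, 159.6]
force: [0.2, -0.1, 0.3]
grip_width: 0.04
7.8333 [ 0.63795294 -0.29471414  0.08595219] [-92.76788268  89.58289136 -21.61661282]
```

View pics/wg4.png

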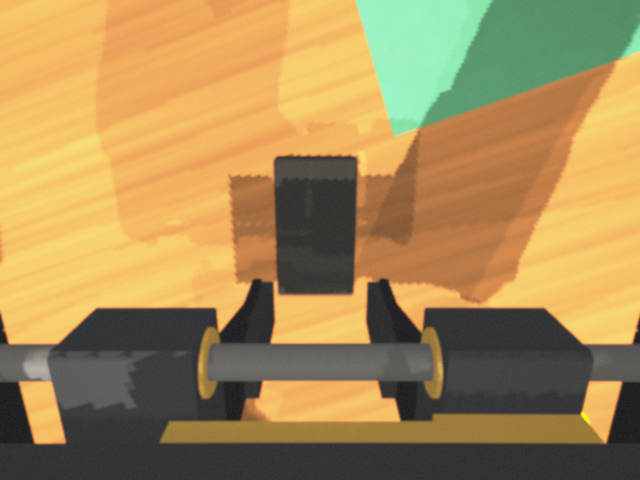

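```bash
python3 - <<'E'
from h import *
w=np.load("wg3.npy",allow_pickle=True).item()
i=cv2.resize(w["image"][230:440,180:460],None,fx=2.8,fy=2.8,interpolation=cv2.INTER_CUBIC); cv2.imwrite("pics/wg3c.png",i)
P,uv=cloud(w,np.ones((480,640),bool)); Z=np.zeros((480,640)); Z[uv[:,1],uv[:,0]]=P[:,2]*1000
for r in (270,283,290,300,310,320,330,336): print(r,Z[r,236:400:6].round().astype(int).tolist())
E
```

```text
270 [1, 1, 0, 0, 0, 15, 14, 14, 15, 15, 15, 15, 13, 14, 14, 15, 15, 15, 14, 14, 14, 14, 0, 1, -1, 1, 0, 1]
283 [0, 1, 1, 43, 40, 40, 14, 15, 14, 15, 14, 15, 14, 14, 14, 15, 15, 14, 15, 15, 14, 14, 41, 41, 40, 44, 0, 1]
290 [0, 2, 51, 52, 48, 48, 14, 14, 15, 14, 14, 14, 15, 14, 14, 14, 15, 15, 15, 15, 15, 14, 42, 48, 48, 50, 50, 2]
300 [0, 2, 59, 58, 56, 56, 41, 14, 14, 15, 14, 14, 14, 14, 15, 15, 14, 14, 15, 15, 14, 12, 44, 57, 57, 58, 59, 0]
310 [66, 66, 67, 63, 64, 58, 42, 15, 14, 14, 15, 14, 14, 15, 14, 14, 14, 14, 14, 14, 14, 14, 40, 61, 64, 65, 66, 67]
320 [74, 74, 71, 71, 70, 61, 42, 14, 14, 15, 15, 15, 15, 14, 14, 15, 14, 14, 15, 14, 14, 14, 42, 61, 69, 70, 71, 74]
330 [81, 80, 78, 77, 75, 62, 15, 14, 14, 14, 14, 14, 15, 15, 14, 15, 14, 15, 15, 15, 14, 14, 0, 61, 75, 78, 78, 81]
336 [84, 83, 83, 82, 77, 62, 15, 14, 15, 14, 15, 14, 15, 15, 14, 14, 13, 14, 14, 15, 15, 14, 0, 63, 76, 82, 81, 83]
```

View pics/wg3c.png

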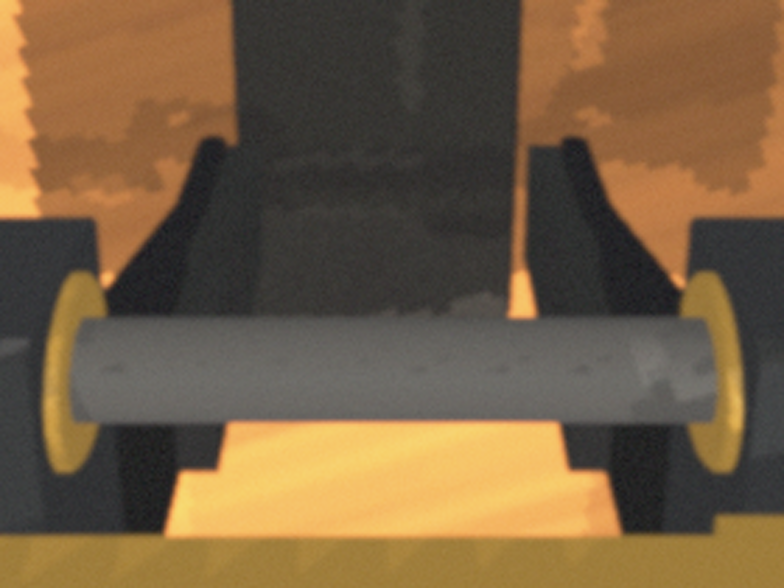

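```bash
python3 - <<'E'
from h import *
for f in ("wslab","wg3","wg4"):
    w=np.load(f+".npy",allow_pickle=True).item()
    r=R.from_euler("xyz",w["tr"],degrees=True); T=np.array(w["tp"])
    c=np.asarray(w["cam_to_world"]); print(f,"cam in tool",(r.inv().apply(c[:3,3]-T)*1000).round(1),(r.inv().as_matrix()@c[:3,:3]).round(3).tolist())
    hw=43.5 if f=="wslab" else 20.2
    for x in (17,0,-20,-40): print(x,proj(w,T+r.apply(np.array([[x,9.5,-hw],[x,-9.5,-hw],[x,9.5,hw]])/1000)).round(0).tolist())
    # finger points in tool frame by depth
    m=np.zeros((480,640),bool); m[278:300,200:300]=1
    P,uv=cloud(w,m); L=r.inv().apply(P-T)*1000; k=L[:,0]<60 if f=="wslab" else L[:,0]<0
    k=(L[:,0]<17+20)&(P[:,2]*1000>25); 
    if k.any():
        j=np.argsort(-L[k][:,0])[:5]; print("tip-most",L[k][j].round(1).tolist(),uv[k][j].tolist())
print(env.tip_reach)
E
```

```text
wslab cam in tool [-182.1   85.7   -1.1] [[0.001, 0.306, -0.952], [-0.003, 0.952, 0.306], [1.0, 0.003, 0.002]]
17 [[238.0, 253.0], [241.0, 287.0], [408.0, 253.0]]
0 [[232.0, 266.0], [234.0, 302.0], [415.0, 266.0]]
-20 [[222.0, 284.0], [225.0, 323.0], [425.0, 284.0]]
-40 [[210.0, 307.0], [214.0, 350.0], [438.0, 306.0]]
tip-most [[-18.3, 6.9, -45.9], [-19.4, 10.3, -46.2], [-19.5, 9.9, -45.4], [-19.6, 4.2, -45.4], [-19.8, 4.8, -45.3]] [[218, 288], [216, 282], [218, 283], [219, 295], [219, 294]]
wg3 cam in tool [-182.2   85.6    1.4] [[-0.001, 0.305, -0.952], [0.001, 0.952, 0.305], [1.0, -0.0, -0.001]]
17 [[278.0, 253.0], [279.0, 287.0], [356.0, 253.0]]
0 [[274.0, 266.0], [275.0, 302.0], [359.0, 266.0]]
-20 [[269.0, 284.0], [271.0, 323.0], [363.0, 284.0]]
-40 [[263.0, 306.0], [265.0, 349.0], [369.0, 306.0]]
tip-most [[-19.7, 3.6, -19.3], [-19.7, 6.0, -19.2], [-19.7, 12.1, -25.8], [-19.8, 10.3, -19.9], [-19.8, 10.3, -22.5]] [[272, 296], [272, 291], [256, 278], [270, 282], [264, 282]]
wg4 cam in tool [-175.9   87.8    2.2] [[-0.001, 0.296, -0.955], [0.001, 0.955, 0.296], [1.0, -0.0, -0.001]]
17 [[275.0, 266.0], [276.0, 300.0], [355.0, 266.0]]
0 [[271.0, 280.0], [272.0, 317.0], [358.0, 280.0]]
-20 [[265.0, 300.0], [267.0, 340.0], [363.0, 300.0]]
-40 [[259.0, 324.0], [261.0, 368.0], [368.0, 324.0]]
tip-most [[-11.5, 15.5, -24.7], [-12.1, 13.9, -22.0], [-12.3, 15.8, -24.9], [-12.7, 9.4, -17.8], [-12.8, 14.2, -21.1]] [[257, 278], [263, 282], [256, 278], [273, 292], [265, 282]]
0.017
```

```bash
python3 - <<'E'
from h import *
d=cam("side"); o=telemetry.get_obs(); T,r=toolR(); print(T,o["tool_rot"],o["qpos"].round(2).tolist())
cv2.imwrite("pics/s1.png",d["image"])
im=d["image"].copy()
for x,c in ((17,(0,0,255)),(0,(0,255,0)),(-20,(255,0,0))):
    p=proj(d,T+r.apply(np.array([x,0,0])/1000))[0]; print(x,p.round(1)); cv2.drawMarker(im,tuple(np.rint(p).astype(int).tolist()),c,cv2.MARKER_CROSS,6,1)
cv2.imwrite("pics/s1c.png",cv2.resize(im[220:420,320:520],None,fx=3,fy=3,interpolation=cv2.INTER_CUBIC))
E
```

```text
[ 0.63836569 -0.29512139  0.08487582] [-94.07474477  89.49596569 -22.92069737] [-4.6, 32.8, 38.76, 84.35, -21.25, 69.78, 108.04]
17 [411.8 349.8]
0 [412.8 342.7]
-20 [414.  334.2]
```

View pics/s1c.png

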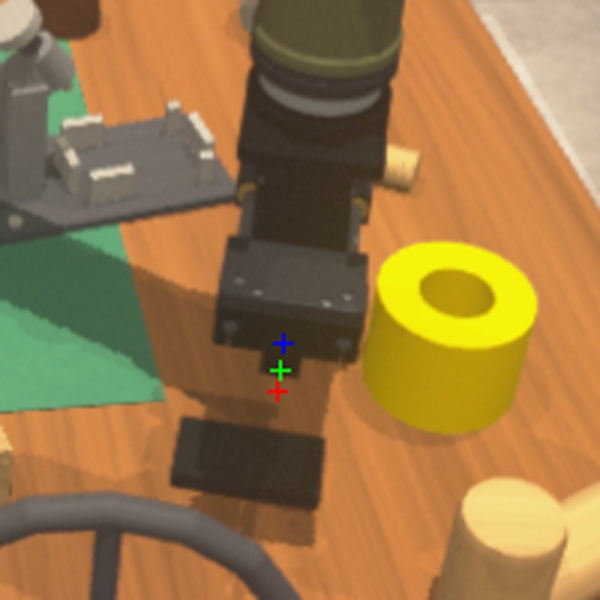

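```bash
python3 - <<'E'
from h import *
w=np.load("wg3.npy",allow_pickle=True).item()
r=R.from_euler("xyz",w["tr"],degrees=True); T=np.array(w["tp"])
P,uv=cloud(w,np.ones((480,640),bool)); L=np.full((480,640,3),np.nan); L[uv[:,1],uv[:,0]]=r.inv().apply(P-T)*1000
for rr,cc in ((315,130),(330,130),(360,130),(400,130),(430,130),(320,225),(340,225),(380,225),(365,320),(395,245),(390,390),(430,320),(460,320),(320,205)): print(rr,cc,L[rr,cc].round(1))
E
```

```text
315 130 [-97.6  38.1 -42. ]
330 130 [-105.2   38.8  -38.6]
360 130 [-113.9   37.5  -35. ]
400 130 [-113.8   28.2  -36.3]
430 130 [-113.8   20.9  -37.3]
320 225 [ 17.9 -29.9 -50.1]
340 225 [-67.5  12.2 -28.7]
380 225 [-106.7   27.4  -19.1]
365 320 [-106.6   31.1    1.5]
395 245 [-69.1  -7.4 -23.1]
390 390 [-68.8  -5.7  24.5]
430 320 [-118.1   24.8    1.5]
460 320 [-125.6   25.5    1.5]
320 205 [-101.4   39.   -23.8]
```

```bash
python3 -m pendant '[[87,[45,0,0],[0,0,0]],[87,[56,0,0],[0,0,0]],[87,[56,0,0],[0,0,0]],[87,[56,0,0],[0,0,0]],[87,[56,0,0],[0,0,0]],[87,[56,0,0],[0,0,0]],[87,[56,0,0],[0,0,0]],[87,[56,0,0],[0,0,0]],[87,[56,0,0],[0,0,0]],[87,[56,0,0],[0,0,0]]]' 25; python3 -c "
from h import *
plan([0.6365,-0.2925,0.0195],downR(71.1))"
```

```text
time_s: 8.72
tool_pos: [0.6357, -0.2931, 0.0233]
tool_rot: [-76.9, 90.0, -5.8]
force: [0.1, -0.5, -0.2]
grip_width: 0.0862
shift [3.8, -0.5, 0.8] rv [0.0011, 0.0001, 0.0006] dist 4.0 ang 0.1
```

```bash
python3 -m pendant '[[87,[6,0,0],[0,0,0]],[87,[10,0,0],[0,0,0]],[87,[10,0,0],[0,0,0]],[87,[10,0,0],[0,0,0]]]' 25; python3 look.py wg5
```

```text
time_s: 9.05
tool_pos: [0.635, -0.2928, 0.0121]
tool_rot: [87.4, 89.9, 158.6]
force: [0.6, -0.2, 0.3]
grip_width: 0.0871
9.1 [ 0.63525936 -0.29294668  0.0124787 ] [ 86.84721587  89.9615345  158.00832703]
```

View pics/wg5.png

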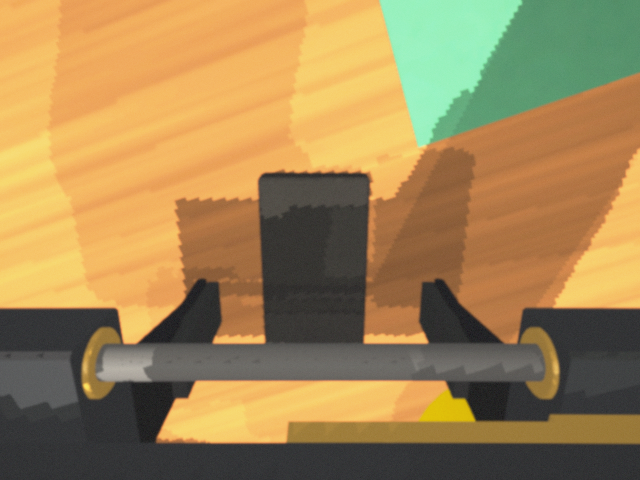

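```bash
python3 -m pendant '[[87,[10,0,0],[0,0,0]],[87,[20,0,0],[0,0,0]],[87,[20,0,0],[0,0,0]],[87,[20,0,0],[0,0,0]]]' 25;python3 look.py wg6; python3 - <<'E'
from h import *
w=np.load("wg6.npy",allow_pickle=True).item()
r=R.from_euler("xyz",w["tr"],degrees=True); T=np.array(w["tp"])
m=np.zeros((480,640),bool); m[270:300,190:235]=1; m[270:300,405:450]=1
P,uv=cloud(w,m); k=P[:,2]>.009; j=np.argsort(P[k][:,2])[:6]; print((P[k][j]*1000).round(1).tolist(), (r.inv().apply(P[k][j]-T)*1000).round(1).tolist())
E
```

```text
time_s: 9.43
tool_pos: [0.6345, -0.2925, -0.0086]
tool_rot: [86.3, 89.9, 157.5]
force: [0.1, 0.6, -0.6]
grip_width: 0.0872
9.4833 [ 0.63504781 -0.29289516 -0.00781504] [ 91.59749159  89.93299482 162.75912174]
[[645.7, -248.2, 10.5], [640.7, -246.5, 10.6], [639.7, -246.3, 10.7], [607.4, -335.1, 10.7], [640.8, -243.0, 10.8], [608.1, -334.4, 10.8]] [[-18.3, 4.4, 45.7], [-18.4, 9.7, 45.7], [-18.5, 10.7, 45.6], [-18.5, 12.5, -48.8], [-18.6, 10.7, 49.0], [-18.6, 12.1, -48.0]]
```

```bash
python3 -m pendant '[[87,[7.5,0,0],[0,0,0]],[87,[7.5,0,0],[0,0,0]],[40,[7.5,0,0],[0,0,0]],[40,[7.5,0,0],[0,0,0]],[40,[7.5,0,0],[0,0,0]],[40,[7.5,0,0],[0,0,0]],[40,[7.5,0,0],[0,0,0]],[40,[7.5,0,0],[0,0,0]],[40,[7.5,0,0],[0,0,0]],[40,[7.5,0,0],[0,0,0]]]' 25;python3 look.py wg7
```

```text
time_s: 10.32
tool_pos: [0.6355, -0.2933, -0.0144]
tool_rot: [-116.0, 90.0, -44.9]
force: [0.1, 0.1, 1.3]
grip_width: 0.0497
10.3667 [ 0.635526   -0.29328719 -0.0144178 ] [-117.39372109   89.98026376  -46.2368479 ]
```

```bash
python3 -m pendant '[[40,[-10,0,0],[0,0,0]],[40,[-40,0,0],[0,0,0]],[40,[-80,0,0],[0,0,0]],[40,[-110,0,0],[0,0,0]],[40,[-110,0,0],[0,0,0]]]' 25;python3 look.py wg8; python3 - <<'E'
from h import *
for f in ("wg7","wg8"):
    w=np.load(f+".npy",allow_pickle=True).item()
    r=R.from_euler("xyz",w["tr"],degrees=True); T=np.array(w["tp"])
    m=np.zeros((480,640),bool); m[140:345,230:400]=1
    P,uv=cloud(w,m); L=r.inv().apply(P-T)*1000
    k=(L[:,0]>-36)&(L[:,0]<-26); print(f,k.sum(),"y",np.percentile(L[k][:,1],[0.5,50,99.5]),"z",np.percentile(L[k][:,2],[.5,50,99.5]),"x",np.median(L[k][:,0]),rect(L[k][:,1:]/1000))
E
```

```text
time_s: 10.78
tool_pos: [0.6394, -0.2957, 0.1042]
tool_rot: [-92.8, 89.3, -21.6]
force: [1.0, -1.5, 0.3]
grip_width: 0.0497
10.8333 [ 0.63807855 -0.29473335  0.10083451] [-90.86479706  89.51568015 -19.7065608 ]
wg7 20030 y [-13.2913546   21.78581243  53.24172291] z [-28.81080536   1.52746602  30.60657081] x -28.889884937764528 (array([19.7,  0.8]), array([68.1, 66.6]), 0.3)
wg8 20073 y [-14.73612555  20.84098156  51.81499494] z [-28.86958982   1.03570286  30.18357056] x -32.079268506062974 (array([18.1,  0.6]), array([67.1, 68.2]), 89.8)
```

View pics/wg8.png

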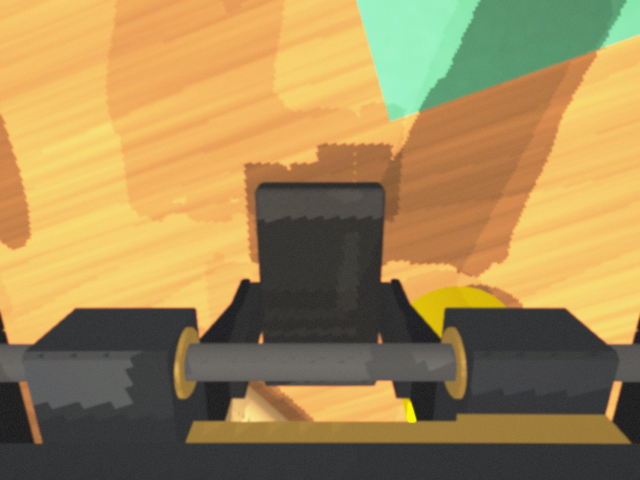

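```bash
python3 - <<'E'
from h import *
plan([0.6191,0.0064,0.105],downR(100.9))
E
```

```text
shift [-5.2, 115.2, 278.9] rv [-0.5191, -0.0023, 0.0082] dist 301.8 ang 29.7
```

```bash
python3 -m pendant '[[40,[-5,115,279],[-0.519,0,0.008]],[40,[-5,115,279],[-0.519,0,0.008]],[40,[-5,115,279],[-0.519,0,0.008]],[40,[-5,115,279],[-0.519,0,0.008]],[40,[-5,115,279],[-0.519,0,0.008]],[40,[-5,115,279],[-0.519,0,0.008]],[40,[-5,115,279],[-0.519,0,0.008]],[40,[-5,115,279],[-0.519,0,0.008]],[40,[-5,115,279],[-0.519,0,0.008]],[40,[-5,115,279],[-0.519,0,0.008]]]'; python3 -c "
from h import *
plan([0.6191,0.0064,0.038],downR(100.9))"
```

```text
time_s: 11.67
tool_pos: [0.6161, 0.009, 0.0997]
tool_rot: [78.0, 89.5, 179.0]
force: [0.2, -1.2, -0.3]
grip_width: 0.0496
shift [61.7, -3.0, -3.3] rv [0.0024, 0.0019, -0.009] dist 61.9 ang 0.5
```

```bash
python3 -m pendant '[[40,[30,-1,-1],[0,0,0]],[40,[62,-1,-1],[0,0,0]],[40,[62,-1,-1],[0,0,0]],[40,[62,-1,-1],[0,0,0]],[40,[62,-1,-1],[0,0,0]]]'; python3 look.py wp1; python3 - <<'E'
from h import *
plan([0.6191,0.0064,0.033],downR(100.9))
d=cam("side"); np.save("sp1.npy",d,allow_pickle=True)
cv2.imwrite("pics/sp1.png",cv2.resize(d["image"][190:310,280:440],None,fx=5,fy=5,interpolation=cv2.INTER_CUBIC))
E
```

```text
time_s: 12.08
tool_pos: [0.6181, 0.0056, 0.0396]
tool_rot: [80.4, 89.6, -178.8]
force: [0.1, 0.1, -0.3]
grip_width: 0.0497
12.1333 [0.61883469 0.00599819 0.0403077 ] [ 75.94907     89.7054349  176.75058362]
shift [7.3, -0.4, 0.3] rv [-0.0017, 0.0013, -0.005] dist 7.3 ang 0.3
```

View pics/wp1.png

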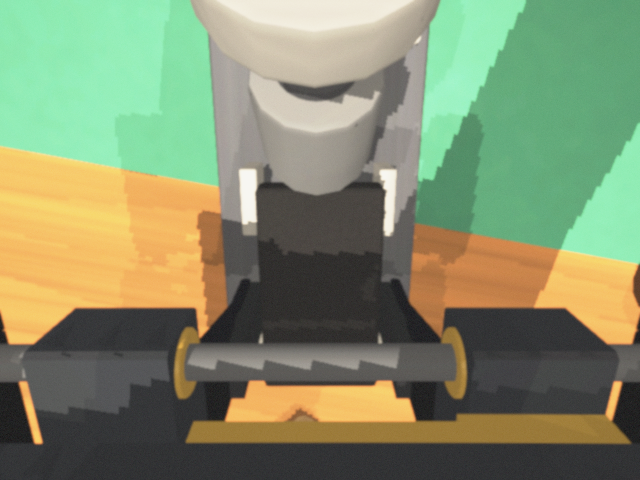

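View pics/sp1.png

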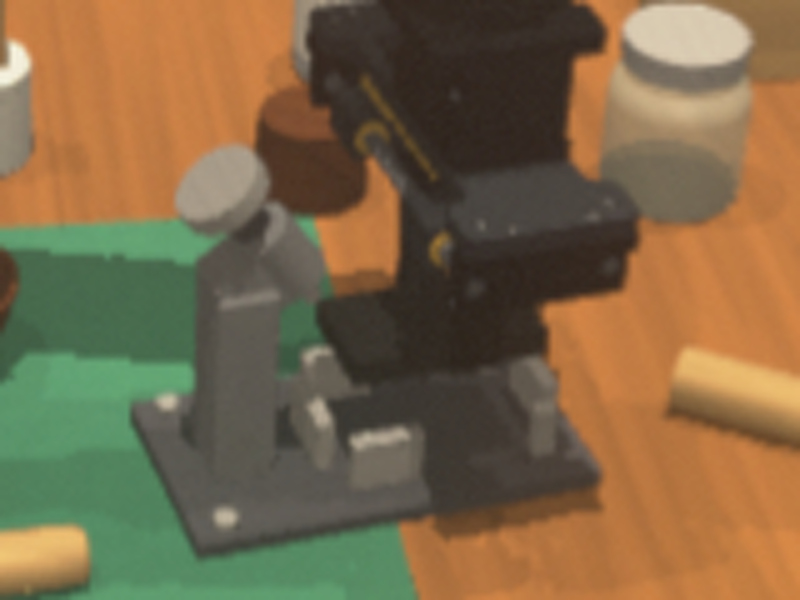

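```bash
python3 - <<'E'
from h import *
w=np.load("wp1.npy",allow_pickle=True).item()
im=w["image"]; c=cv2.resize(im[140:300,215:425],None,fx=3.7,fy=3.7,interpolation=cv2.INTER_CUBIC); cv2.imwrite("pics/wp1c.png",c)
r=R.from_euler("xyz",w["tr"],degrees=True); T=np.array(w["tp"])
P,uv=cloud(w,np.ones((480,640),bool)); Z=np.zeros((480,640)); Z[uv[:,1],uv[:,0]]=P[:,2]*1000
print(Z[170:250:8,248].round(),Z[170:250:8,388].round(),Z[190:280:15,320].round())
t=math.radians(10.9); 
def J(p): p=np.asarray(p)*1000; x=p[:,0]-609.5; y=p[:,1]-5.3; return np.stack([x*math.cos(t)+y*math.sin(t),-x*math.sin(t)+y*math.cos(t),p[:,2]],1).round(1)
zt=T[2]+.0144+.014
print("slab corners",J(onplane(w,[[260,186],[383,184],[262,330],[380,330]],zt)).tolist())
print("cheek",J(onplane(w,[[257,168],[257,234],[380,168],[383,234],[239,168],[396,168]],.034)).tolist())
E
```

```text
[33. 35. 35. 34. 35. 35. 35. 34. 35. 11.] [34. 35. 35. 35. 34. 35. 35. 35. 34. 11.] [114.  69.  70.  69.  68.  70.]
slab corners [[-44.4, -22.0, 68.7], [-45.1, 24.2, 68.7], [16.9, -23.9, 68.7], [17.1, 25.7, 68.7]]
cheek [[-45.8, -28.0, 34.0], [-14.2, -29.5, 34.0], [-45.7, 27.9, 34.0], [-14.1, 30.7, 34.0], [-45.8, -36.2, 34.0], [-45.7, 35.2, 34.0]]
```

View pics/wp1c.png

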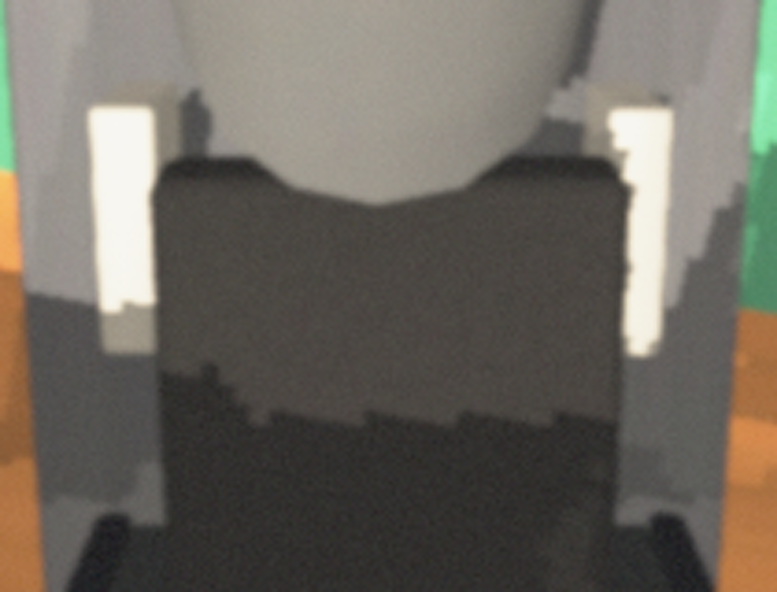

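```bash
python3 -m pendant '[[40,[10,0,-1],[0,0,-0.004]],[40,[22,0,-1],[0,0,-0.004]],[40,[34,0,-1],[0,0,-0.004]],[40,[42,0,-1],[0,0,-0.004]],[40,[42,0,-1],[0,0,-0.004]],[40,[42,0,-1],[0,0,-0.004]]]'; python3 look.py wp2
```

```text
time_s: 12.68
tool_pos: [0.6166, 0.0064, -0.0048]
tool_rot: [68.7, 89.7, 169.6]
force: [0.1, -0.9, -0.0]
grip_width: 0.0496
12.7333 [ 0.61675831  0.00640008 -0.00452181] [ 67.305805    89.69656449 168.20757542]
```

View pics/wp2.png

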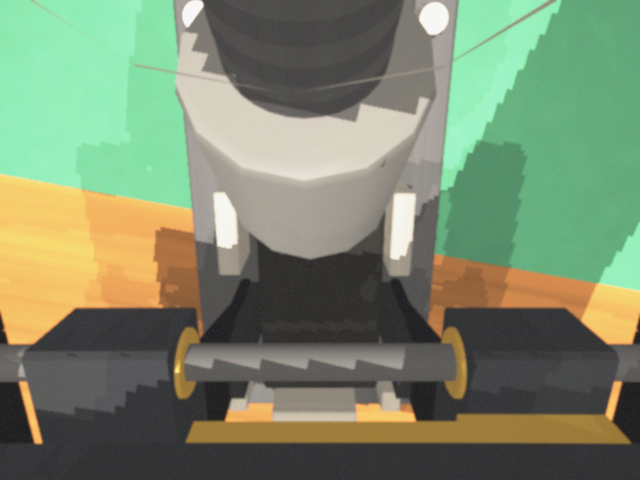

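```bash
python3 -m pendant '[[87,[0,0,0],[0,0,0]],[87,[0,0,0],[0,0,0]],[87,[0,0,0],[0,0,0]],[87,[-30,0,0],[0,0,0]],[87,[-70,0,0],[0,0,0]],[87,[-110,0,0],[0,0,0]],[87,[-150,0,0],[0,0,0]],[87,[-150,0,0],[0,0,0]]]'; python3 look.py wp3; python3 -c "
from h import *
plan([0.445,-0.283,0.12],downR(100.8))"
```

```text
time_s: 13.4
tool_pos: [0.6233, 0.0057, 0.1558]
tool_rot: [-84.2, 89.3, 16.7]
force: [1.8, -0.4, 0.8]
grip_width: 0.0859
13.45 [0.62151452 0.00596885 0.15207079] [-76.29738133  89.60215798  24.59176521]
shift [30.1, 228.1, -250.5] rv [0.0016, 0.0017, 0.0067] dist 340.1 ang 0.4
```

View pics/wp3.png

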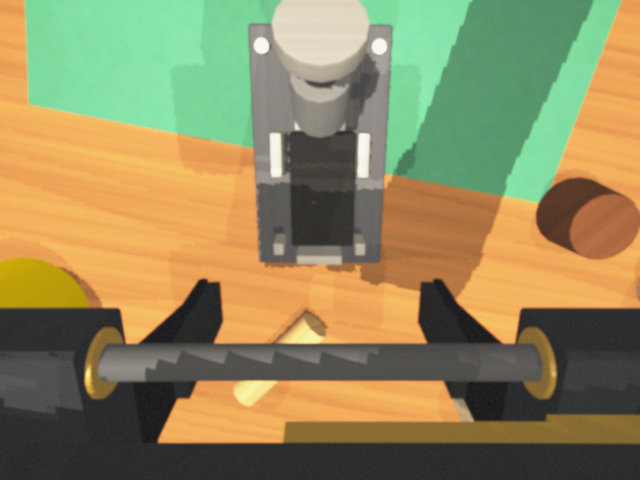

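```bash
python3 -m pendant '[[87,[0,228,-250],[0,0,0.007]],[87,[0,228,-250],[0,0,0.007]],[87,[0,228,-250],[0,0,0.007]],[87,[0,228,-250],[0,0,0.007]],[87,[30,228,-250],[0,0,0.007]],[87,[30,228,-250],[0,0,0.007]],[87,[30,228,-250],[0,0,0.007]],[87,[30,228,-250],[0,0,0.007]],[87,[30,228,-250],[0,0,0.007]],[87,[30,228,-250],[0,0,0.007]]]'; python3 look.py wh1; python3 - <<'E'
from h import *
w=np.load("wp3.npy",allow_pickle=True).item()
P,uv=cloud(w,np.ones((480,640),bool)); Z=np.zeros((480,640)); Z[uv[:,1],uv[:,0]]=P[:,2]*1000
print("slab z",[np.median(Z[r-3:r+4,300:345]).round(1) for r in (150,180,210,235)],[np.median(Z[150:230,c-3:c+4]).round(1) for c in (298,322,346)])
w=np.load("wh1.npy",allow_pickle=True).item()
P,uv=cloud(w,np.ones((480,640),bool)); r=R.from_euler("xyz",w["tr"],degrees=True); T=np.array(w["tp"])
k=(P[:,2]>.0445)&(P[:,2]<.0475)&(np.abs(uv[:,0]-320)<110)&(uv[:,1]<342); L=r.inv().apply(P-T)*1000
print("heel top in tool",k.sum(),rect(L[k][:,1:]/1000),np.percentile(L[k][:,1],[.5,99.5]),np.percentile(L[k][:,2],[.5,99.5]))
k=(P[:,2]>.030)&(P[:,2]<.0475)&(np.abs(uv[:,0]-320)<110)&(uv[:,1]<342)
print("with bevel",np.percentile(L[k][:,1],[.2,99.8]))
plan([0.443,-0.283,0.03],downR(100.8))
E
```

```text
time_s: 14.28
tool_pos: [0.4377, -0.2853, 0.1155]
tool_rot: [78.6, 89.3, 179.1]
force: [-0.2, -0.2, 0.4]
grip_width: 0.0868
14.3333 [ 0.43983001 -0.28292944  0.11587547] [ 74.88977813  89.31405077 175.5920124 ]
slab z [np.float64(24.5), np.float64(24.5), np.float64(24.5), np.float64(24.5)] [np.float64(24.5), np.float64(24.6), np.float64(24.6)]
heel top in tool 8301 (array([ 2.3, -1.9]), array([80.3, 50.1]), 0.1) [-37.08048759  39.5591016 ] [-26.57027923  22.82487614]
with bevel [-37.36999316  52.26156237]
shift [85.8, -4.1, -0.9] rv [-0.0017, 0.0031, -0.0116] dist 85.9 ang 0.7
```

View pics/wh1.png

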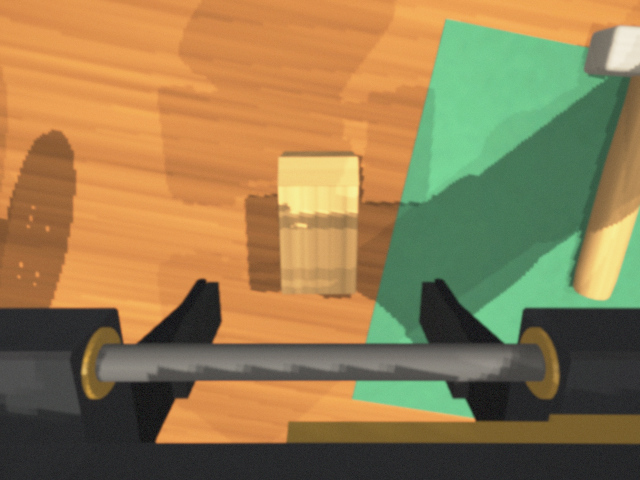

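```bash
python3 -m pendant '[[87,[40,-4.5,-1],[0,0,0]],[87,[80,-4.5,-1],[0,0,0]],[87,[110,-4.5,-1],[0,0,0]],[87,[123,-4.5,-1],[0,0,0]],[87,[123,-4.5,-1],[0,0,0]],[87,[123,-4.5,-1],[0,0,0]]]'; python3 -c "
from h import *
plan([0.443,-0.283,-0.0085],downR(100.8))"
```

```text
time_s: 14.83
tool_pos: [0.4452, -0.2817, -0.0061]
tool_rot: [79.1, 89.4, -179.9]
force: [-0.1, 0.3, 0.2]
grip_width: 0.087
shift [2.4, 2.4, -0.8] rv [0.0034, 0.0021, -0.0111] dist 3.5 ang 0.7
```

```bash
python3 -m pendant '[[87,[1,1,0],[0.002,0.002,-0.011]],[87,[1,1,0],[0.002,0.002,-0.011]],[40,[1,1,0],[0.002,0.002,-0.011]],[40,[1,1,0],[0.002,0.002,-0.011]],[40,[1,1,0],[0.002,0.002,-0.011]],[40,[1,1,0],[0.002,0.002,-0.011]],[40,[1,1,0],[0.002,0.002,-0.011]],[40,[1,1,0],[0.002,0.002,-0.011]],[40,[1,1,0],[0.002,0.002,-0.011]],[40,[1,1,0],[0.002,0.002,-0.011]]]' 30; python3 -c "
from h import *
plan([0.443,-0.283,-0.0085],downR(100.8))"; python3 look.py wh2
```

```text
time_s: 15.67
tool_pos: [0.4436, -0.2829, -0.0072]
tool_rot: [-124.9, 90.0, -24.1]
force: [0.2, -1.1, 0.2]
grip_width: 0.0501
shift [1.3, 0.6, 0.1] rv [-0.0004, -0.0004, 0.0006] dist 1.4 ang 0.0
15.7167 [ 0.44356162 -0.28293682 -0.0072383 ] [-125.49502402   89.95733592  -24.71223893]
```

```bash
python3 - <<'E'
from h import *
w=np.load("wh2.npy",allow_pickle=True).item()
P,uv=cloud(w,np.ones((480,640),bool)); r=R.from_euler("xyz",w["tr"],degrees=True); T=np.array(w["tp"])
L=r.inv().apply(P-T)*1000
k=(P[:,2]>.0445)&(P[:,2]<.0485)&(np.abs(uv[:,0]-320)<110)&(uv[:,1]<342)&(abs(L[:,2])<27)
print("heel top in tool",k.sum(),rect(L[k][:,1:]/1000),np.percentile(L[k][:,1],[.5,99.5]),np.percentile(L[k][:,2],[.5,99.5]))
k=(P[:,2]>.030)&(P[:,2]<.049)&(np.abs(uv[:,0]-320)<110)&(uv[:,1]<342)&(abs(L[:,2])<27)
print("with bevel",np.percentile(L[k][:,1],[.2,99.8]))
plan([0.66,-0.15,0.13],downR(100.9))
E
```

```text
heel top in tool 16718 (array([24.1,  0. ]), array([45. , 53.9]), 0.0) [ 2.18067857 44.57104355] [-23.34193213  26.53860816]
with bevel [ 1.98753222 57.19030474]
shift [-137.1, -237.6, 90.0] rv [-0.002, -0.0004, 0.0006] dist 288.7 ang 0.1
```

View pics/wh2.png

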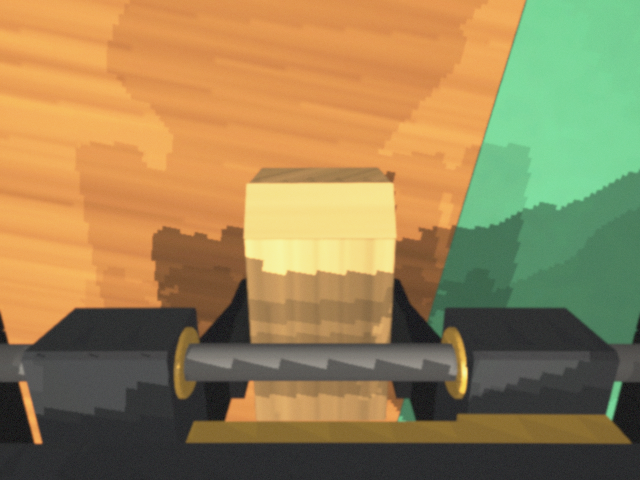

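```bash
python3 -m pendant '[[30,[-15,0,0],[0,0,0]],[30,[-50,0,0],[0,0,0]],[30,[-80,-20,8],[0,0,0]],[30,[-137,-238,90],[0,0,0]],[30,[-137,-238,90],[0,0,0]],[30,[-137,-238,90],[0,0,0]],[30,[-137,-238,90],[0,0,0]],[30,[-137,-238,90],[0,0,0]],[30,[-137,-238,90],[0,0,0]],[30,[-137,-238,90],[0,0,0]]]' 30; python3 -c "
from h import *
t=math.radians(10.9); c=np.array([.6095,.0053])+.0123*np.array([math.cos(t),math.sin(t)])
print(c); plan([c[0],c[1],0.10],downR(100.9))"
```

```text
time_s: 16.55
tool_pos: [0.6667, -0.1415, 0.1298]
tool_rot: [-67.9, 89.7, 33.5]
force: [-0.6, 1.4, -2.3]
grip_width: 0.0497
[0.62157809 0.00762587]
shift [30.1, 15.0, 155.0] rv [0.0084, 0.0021, 0.0051] dist 158.6 ang 0.6
```

```bash
python3 -m pendant '[[30,[0,15,155],[0,0,0]],[30,[0,15,155],[0,0,0]],[30,[0,15,155],[0,0,0]],[30,[30,15,155],[0,0,0]],[30,[30,15,155],[0,0,0]],[30,[40,15,155],[0,0,0]],[30,[40,15,155],[0,0,0]],[30,[40,15,155],[0,0,0]]]' 30; python3 look.py wq1; python3 -c "
from h import *
plan([.6216,.0076,0.0168],downR(100.9))"
```

```text
time_s: 17.22
tool_pos: [0.6172, 0.0004, 0.0888]
tool_rot: [-67.2, 89.9, 33.6]
force: [3.6, 3.1, -3.9]
grip_width: 0.0496
17.2667 [6.17273908e-01 2.24058207e-05 8.90510214e-02] [-70.14705016  89.88978301  30.59374577]
shift [72.3, -5.5, 6.6] rv [-0.0028, 0.0007, 0.0018] dist 72.8 ang 0.2
```

View pics/wq1.png

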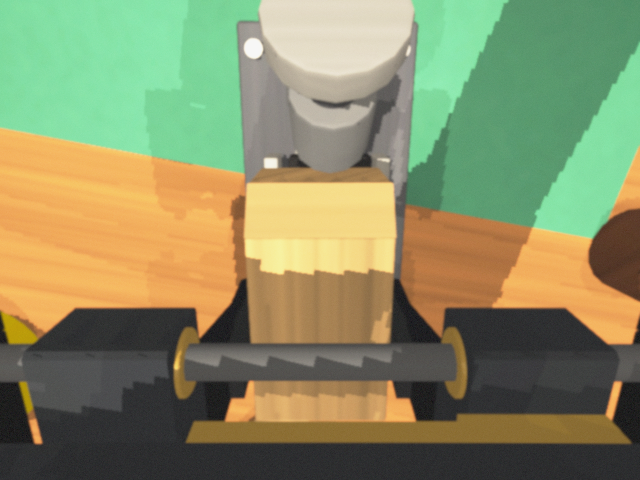

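```bash
python3 -m pendant '[[30,[0,-5.5,6.6],[0,0,0]],[30,[15,-5.5,6.6],[0,0,0]],[30,[30,-5.5,6.6],[0,0,0]],[30,[30,-5.5,6.6],[0,0,0]],[30,[30,-5.5,6.6],[0,0,0]]]' 30; python3 look.py wq2; python3 - <<'E'
from h import *
plan([.6216,.0076,0.0168],downR(100.9))
w=np.load("wq2.npy",allow_pickle=True).item(); T=np.array(w["tp"])
cv2.imwrite("pics/wq2c.png",cv2.resize(w["image"][120:320,210:430],None,fx=3,fy=3,interpolation=cv2.INTER_CUBIC))
t=math.radians(10.9)
P,uv=cloud(w,np.ones((480,640),bool)); 
x=P[:,0]*1000-609.5; y=P[:,1]*1000-5.3; J=np.stack([x*math.cos(t)+y*math.sin(t),-x*math.sin(t)+y*math.cos(t),P[:,2]*1000],1)
b=T[2]*1000+7.2
k=(J[:,2]>b+43)&(J[:,2]<b+50)&(np.abs(uv[:,0]-320)<100)&(uv[:,1]<342)&(abs(J[:,1])<29)&(J[:,0]>-60)
print("top",k.sum(),np.percentile(J[k][:,0],[.5,99.5]),np.percentile(J[k][:,1],[.5,99.5]),np.median(J[k][:,2]))
k=(J[:,2]>b+33)&(J[:,2]<b+50)&(np.abs(uv[:,0]-320)<100)&(uv[:,1]<342)&(abs(J[:,1])<29)&(J[:,0]>-52)&(uv[:,1]>165)
print("bevel",np.percentile(J[k][:,0],[.2,99.8]))
E
```

```text
time_s: 17.68
tool_pos: [0.6194, 0.0062, 0.0587]
tool_rot: [98.0, 89.8, -161.3]
force: [0.6, -0.8, -1.8]
grip_width: 0.0499
17.7333 [0.62033135 0.0062554  0.0597102 ] [ 115.54993843   89.92445587 -143.72675691]
shift [42.9, -1.5, 1.1] rv [-0.0031, -0.0006, -0.0012] dist 43.0 ang 0.2
top 18189 [-58.27297319   7.90622367] [-26.14247484  26.03463358] 112.34708734435006
bevel [-51.54151774   8.15561797]
```

View pics/wq2c.png

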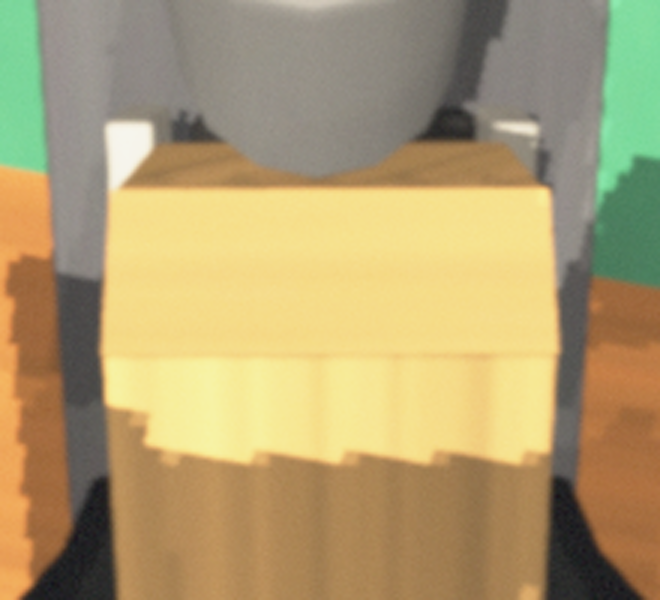

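```bash
python3 - <<'E'
from h import *
w=np.load("wq2.npy",allow_pickle=True).item(); T=np.array(w["tp"]); b=T[2]+.0072
t=math.radians(10.9)
def J(p): p=np.asarray(p)*1000; x=p[:,0]-609.5; y=p[:,1]-5.3; return np.stack([x*math.cos(t)+y*math.sin(t),-x*math.sin(t)+y*math.cos(t),p[:,2]],1).round(1)
print(J(onplane(w,[[247,182.3],[393,182.3]],b+.035)),J(onplane(w,[[244,238.3],[396,238.3]],b+.046)))
plan([.6216,.0076,0.0168],downR(100.9))
E
```

```text
[[-47.4 -23.8 101.9]
 [-47.2  25.9 101.9]] [[-31.  -23.9 112.9]
 [-30.8  25.8 112.9]]
shift [42.9, -1.5, 1.1] rv [-0.0031, -0.0006, -0.0012] dist 43.0 ang 0.2
```

```bash
python3 -m pendant '[[30,[8,-2,0],[0,0,0]],[30,[18,-2,0],[0,0,0]],[30,[28,-2,0],[0,0,0]],[30,[36,-2,0],[0,0,0]],[30,[42,-2,0],[0,0,0]],[30,[42,-2,0],[0,0,0]],[30,[42,-2,0],[0,0,0]]]' 30; python3 look.py wq3;python3 -c "
from h import *
plan([.6216,.0076,0.0168],downR(100.9))"
```

```text
time_s: 18.32
tool_pos: [0.6226, 0.0075, 0.0173]
tool_rot: [119.2, 90.0, -140.0]
force: [0.2, -0.2, -2.0]
grip_width: 0.0496
18.3667 [0.62264984 0.0075292  0.01743415] [-117.01407576   89.99287223  -16.23439143]
shift [0.6, 1.0, 0.3] rv [-0.0021, -0.0001, 0.0001] dist 1.2 ang 0.1
```

View pics/wq3.png

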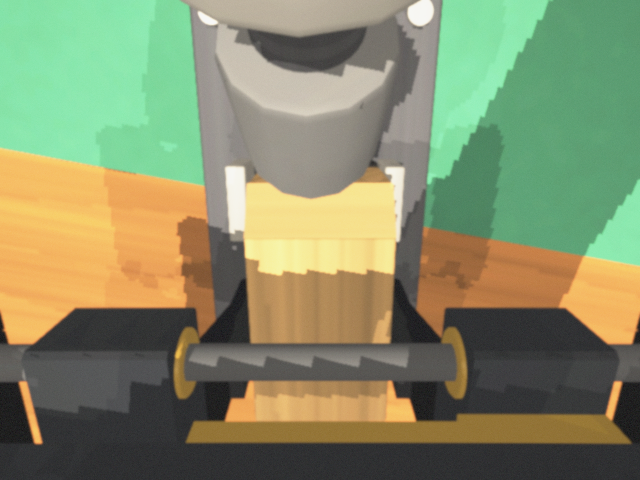

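```bash
python3 -m pendant '[[30,[0.8,0,0],[0,0,0]],[30,[0.8,0,0],[0,0,0]],[87,[0.8,0,0],[0,0,0]],[87,[0.8,0,0],[0,0,0]],[87,[0.8,0,0],[0,0,0]],[87,[-10,0,0],[0,0,0]],[87,[-50,0,0],[0,0,0]],[87,[-90,0,0],[0,0,0]],[87,[-130,0,0],[0,0,0]],[87,[-130,0,0],[0,0,0]]]' 30; python3 look.py wq4; python3 - <<'E'
from h import *
w=np.load("wq4.npy",allow_pickle=True).item()
t=math.radians(10.9)
P,uv=cloud(w,np.ones((480,640),bool)); 
x=P[:,0]*1000-609.5; y=P[:,1]*1000-5.3; J=np.stack([x*math.cos(t)+y*math.sin(t),-x*math.sin(t)+y*math.cos(t),P[:,2]*1000],1)
k=(J[:,2]>67)&(J[:,2]<74)&(J[:,0]>-29)&(J[:,0]<55)&(abs(J[:,1])<35)&(uv[:,1]<340)
A=np.c_[J[k][:,:2],np.ones(k.sum())]; c=np.linalg.lstsq(A,J[k][:,2],rcond=None)[0]; print(k.sum(),"plane tilt",c.round(4),np.median(J[k][:,2]),np.percentile(J[k][:,0],[.5,99.5]),np.percentile(J[k][:,1],[.5,99.5]),rect(J[k][:,:2]/1000))
plan([0.44,0.25,0.2],downR(90))
E
```

```text
time_s: 19.2
tool_pos: [0.6282, 0.0069, 0.158]
tool_rot: [-93.2, 89.1, 7.6]
force: [1.1, -0.6, 1.3]
grip_width: 0.0855
19.25 [0.62651322 0.007136   0.15429447] [-92.07523754  89.3511597    8.68457698]
7905 plane tilt [1.40000e-03 1.50000e-03 7.04978e+01] 70.52228877763123 [-28.61485043  45.34390095] [-23.19232421  26.17673489] (array([8.5, 1.5]), array([74.9, 50.2]), 0.1)
shift [-47.4, 137.4, 273.4] rv [0.1878, 0.0007, 0.0113] dist 309.6 ang 10.8
```

View pics/wq4.png

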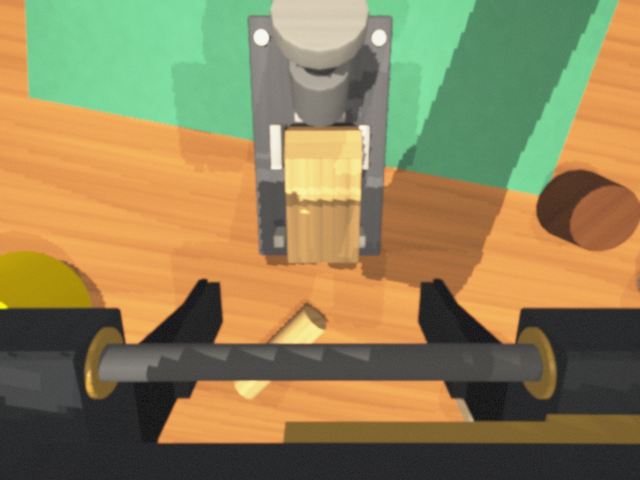

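```bash
python3 -m pendant '[[87,[-60,137,273],[0.18,0,0.008]],[87,[-60,137,273],[0.18,0,0.008]],[87,[-60,137,273],[0.18,0,0.008]],[87,[-60,137,273],[0.18,0,0.008]],[87,[-60,137,273],[0.18,0,0.008]],[87,[-60,137,273],[0.18,0,0.008]],[87,[-60,137,273],[0.18,0,0.008]],[87,[-60,137,273],[0.18,0,0.008]],[87,[-60,137,273],[0.18,0,0.008]]]' 30; python3 look.py wm1
```

```text
time_s: 20.0
tool_pos: [0.433, 0.2561, 0.2085]
tool_rot: [73.0, 89.5, 164.0]
force: [0.6, -0.0, -0.6]
grip_width: 0.087
20.05 [0.43506888 0.25284693 0.20798878] [ 87.60149798  89.5603663  178.43665723]
```

View pics/wm1.png

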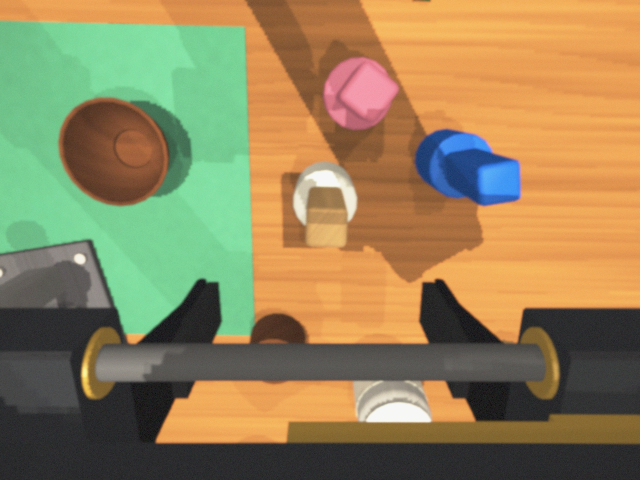

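```bash
python3 - <<'E'
from h import *
w=np.load("wm1.npy",allow_pickle=True).item()
r=R.from_euler("xyz",w["tr"],degrees=True); T=np.array(w["tp"])
m=np.zeros((480,640),bool); m[150:265,280:370]=1
P,uv=cloud(w,m); z=P[:,2]
for a in (.12,.125,.127): k=z>a; print("handle",k.sum(),rect(onplane(w,uv[k],.130)[:,:2]),np.median(z[k]))
k=(z>.05)&(z<.06); print("head",k.sum(),rect(P[k][:,:2])); 
c,rad=cv2.minEnclosingCircle((onplane(w,uv[k],.055)[:,:2]*1000).astype(np.float32)); print(c,rad)
print(T,w["tr"],r.as_matrix().round(3)[:,2])
cv2.imwrite("pics/wm1c.png",cv2.resize(w["image"][140:280,260:400],None,fx=4,fy=4,interpolation=cv2.INTER_CUBIC))
E
```

```text
handle 1721 (array([427.3, 262. ]), array([28.9, 27.8]), 1.0) 0.13008872120125486
handle 1650 (array([427.9, 262.3]), array([27.6, 28.2]), 88.6) 0.13014266444221084
handle 1588 (array([428. , 262.1]), array([27.5, 27.8]), 1.0) 0.1301816813106246
head 1488 (array([425.3, 261.8]), array([46. , 53.2]), 6.0)
(428.2557373046875, 262.2752380371094) 26.859264373779297
[0.43506888 0.25284693 0.20798878] [ 87.60149798  89.5603663  178.43665723] [-0.015  1.     0.   ]
```

View pics/wm1c.png

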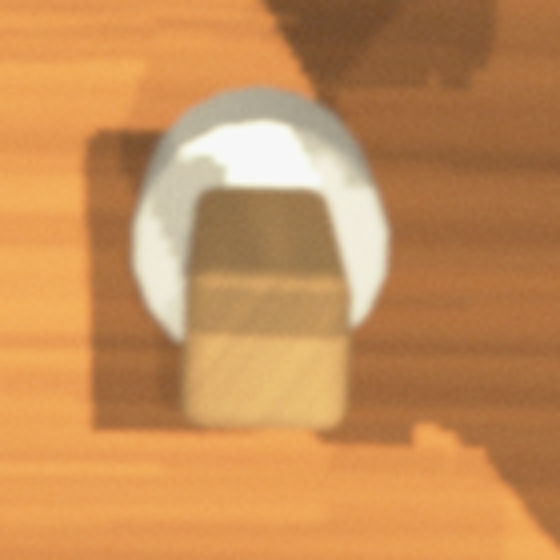

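```bash
python3 -c "
from h import *
plan([.4281,.2622,0.052],downR(91))"
```

```text
shift [156.0, 5.6, 9.4] rv [-0.0029, 0.0003, -0.0077] dist 156.4 ang 0.5
```

```bash
python3 -m pendant '[[55,[0,5.6,9.4],[-0.003,0,-0.007]],[55,[30,5.6,9.4],[-0.003,0,-0.007]],[55,[60,5.6,9.4],[-0.003,0,-0.007]],[55,[90,5.6,9.4],[-0.003,0,-0.007]],[55,[120,5.6,9.4],[-0.003,0,-0.007]],[55,[145,5.6,9.4],[-0.003,0,-0.007]],[55,[155,5.6,9.4],[-0.003,0,-0.007]],[55,[155,5.6,9.4],[-0.003,0,-0.007]],[55,[155,5.6,9.4],[-0.003,0,-0.007]]]' 30;python3 -c "
from h import *
plan([.4281,.2622,0.052],downR(91))"; python3 look.py wm2
```

```text
time_s: 20.8
tool_pos: [0.4308, 0.2588, 0.0531]
tool_rot: [159.0, 89.9, -110.4]
force: [-0.7, 0.5, -0.5]
grip_width: 0.0557
shift [1.1, 2.6, 3.5] rv [-0.0078, -0.0012, -0.0005] dist 4.5 ang 0.5
20.85 [0.43137136 0.25950165 0.05400365] [-74.03102219  89.94016904  16.54575083]
```

View pics/wm2.png

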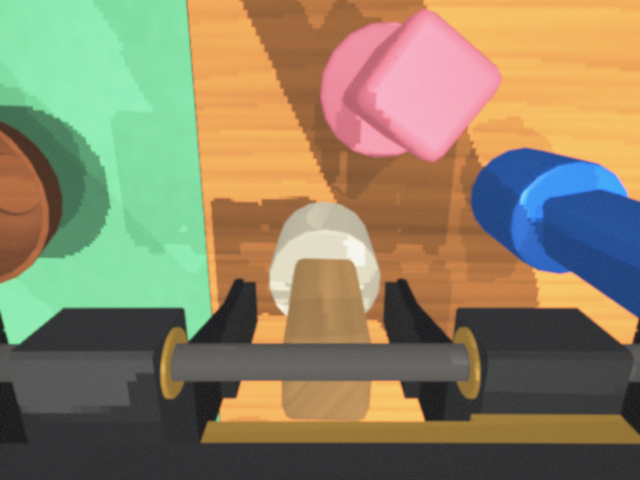

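```bash
python3 -m pendant '[[55,[1,3,3],[-0.006,0,0]],[55,[1,3,3],[-0.006,0,0]],[20,[1,3,3],[-0.006,0,0]],[20,[1,3,3],[-0.006,0,0]],[20,[1,3,3],[-0.006,0,0]],[20,[1,3,3],[-0.006,0,0]],[20,[1,3,3],[-0.006,0,0]],[20,[1,3,3],[-0.006,0,0]],[20,[1,3,3],[-0.006,0,0]]]' 60;python3 -c "
from h import *
plan([.4281,.2622,0.052],downR(91))"; python3 look.py wm3; python3 - <<'E'
from h import *
w=np.load("wm3.npy",allow_pickle=True).item()
r=R.from_euler("xyz",w["tr"],degrees=True); T=np.array(w["tp"])
m=np.zeros((480,640),bool); m[190:320,255:390]=1
P,uv=cloud(w,m); k=(P[:,2]>.05)&(P[:,2]<.06); L=r.inv().apply(onplane(w,uv[k],.055)-T)*1000
c,rad=cv2.minEnclosingCircle(L[:,1:].astype(np.float32)); print(k.sum(),c,rad)
E
```

```text
time_s: 21.6
tool_pos: [0.4272, 0.262, 0.0518]
tool_rot: [146.9, 89.9, -122.2]
force: [0.1, -0.9, 1.3]
grip_width: 0.0277
shift [-0.2, -0.9, 0.1] rv [-0.0004, -0.001, -0.0007] dist 1.0 ang 0.1
21.65 [0.42724379 0.26209012 0.05181667] [ 150.29946285   89.93966211 -118.72253998]
3197 (2.27287220954895, 1.2413740158081055) 26.10554313659668
```

```bash
cat >> h.py <<'E'
PSI=math.radians(10.9)
def strikeR(tilt=35.0):
    a=math.radians(tilt); z=np.array([-math.sin(PSI),math.cos(PSI),0]); x=np.array([math.sin(a)*math.cos(PSI),math.sin(a)*math.sin(PSI),-math.cos(a)])
    return R.from_matrix(np.stack([x,np.cross(z,x),z],1))
HEAD=np.array([.6095-.100*math.cos(PSI),.0053-.100*math.sin(PSI),.1545])
def strikeP(gap,face=.0518):
    return HEAD-strikeR().as_matrix()[:,0]*(face+gap)
E
python3 -m pendant '[[20,[-10,0,0],[0,0,0]],[20,[-40,0,0],[0,0,0]],[20,[-80,0,0],[0,0,0]],[20,[-120,0,0],[0,0,0]],[20,[-160,0,0],[0,0,0]],[20,[-160,0,0],[0,0,0]]]' 60;python3 -c "
from h import *
print(strikeP(.06)); plan(strikeP(.06),strikeR())"
```

```text
time_s: 22.15
tool_pos: [0.431, 0.2651, 0.2206]
tool_rot: [-47.8, 89.2, 43.1]
force: [2.5, 1.0, -1.5]
grip_width: 0.0276
[ 0.4483352  -0.02573545  0.2460812 ]
shift [-28.0, -12.6, -290.8] rv [-0.1702, -0.0451, -0.5987] dist 292.4 ang 35.8
```

```bash
python3 -m pendant '[[20,[-28,-13,-291],[-0.17,-0.045,-0.599]],[20,[-28,-13,-291],[-0.17,-0.045,-0.599]],[20,[-28,-13,-291],[-0.17,-0.045,-0.599]],[20,[-28,-13,-291],[-0.17,-0.045,-0.599]],[20,[-28,-13,-291],[-0.17,-0.045,-0.599]],[20,[-28,-13,-291],[-0.17,-0.045,-0.599]],[20,[-28,-13,-291],[-0.17,-0.045,-0.599]],[20,[-28,-13,-291],[-0.17,-0.045,-0.599]],[20,[-28,-13,-291],[-0.17,-0.045,-0.599]]]' 60;python3 look.py ws1; python3 -c "
from h import *
print(telemetry.get_obs()['qpos'].round(1)); plan(strikeP(.06),strikeR())
d=cam('side'); cv2.imwrite('pics/ss1.png',cv2.resize(d['image'][120:320,220:440],None,fx=3,fy=3,interpolation=cv2.INTER_CUBIC))"
```

```text
time_s: 22.9
tool_pos: [0.5006, 0.0295, 0.0923]
tool_rot: [-88.4, 57.4, 12.5]
force: [-0.0, -0.1, -2.9]
grip_width: 0.0278
22.95 [0.50191337 0.02726687 0.09470515] [-88.36761182  57.28790148  12.16582943]
[ -5.8 -17.2   3.5 139.6 -10.1  25.7 106.2]
shift [-161.7, -29.5, -39.7] rv [-0.0101, 0.0117, -0.0401] dist 169.1 ang 2.5
```

View pics/ss1.png

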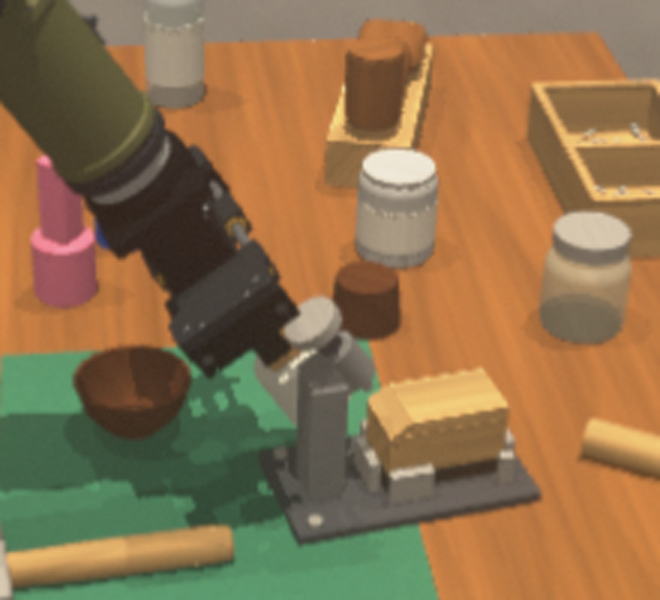

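View pics/ws1.png

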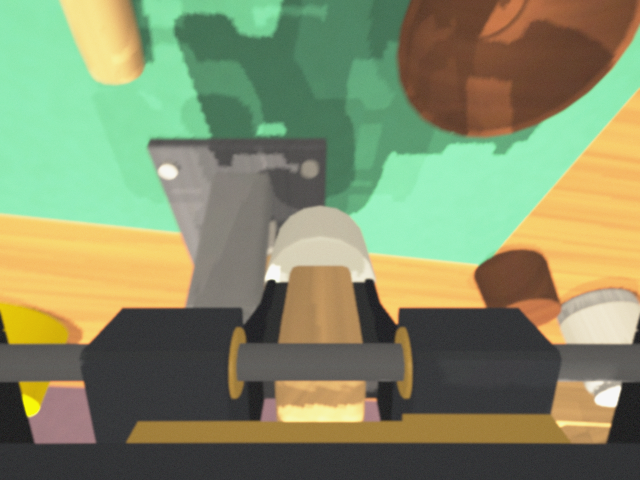

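```bash
python3 -c "
from h import *
plan([.46,.22,.20],downR(91))"
```

```text
shift [-88.7, -50.3, 197.9] rv [0.1627, 0.0634, 0.5681] dist 222.6 ang 34.1
```

```bash
python3 -m pendant '[[20,[-30,-5,60],[0.05,0.02,0.2]],[20,[-50,-15,100],[0.08,0.03,0.3]]]' 60;python3 -c "
from h import *
print(telemetry.get_obs()['qpos'].round(1));plan([.46,.22,.20],downR(91))"
```

```text
time_s: 23.17
tool_pos: [0.4766, 0.0887, 0.126]
tool_rot: [-86.6, 70.0, 10.4]
force: [3.1, 2.7, -3.1]
grip_width: 0.0278
[ -2.9 -14.1 -10.5 128.4  -2.1  45.5  84.6]
shift [-67.0, -24.4, 133.8] rv [0.104, 0.039, 0.3474] dist 151.6 ang 20.9
```

```bash
python3 -m pendant '[[20,[-67,-24,134],[0.104,0.039,0.347]],[20,[-67,-24,134],[0.104,0.039,0.347]],[20,[-67,-24,134],[0.104,0.039,0.347]],[20,[-67,-24,134],[0.104,0.039,0.347]],[20,[-67,-24,134],[0.104,0.039,0.347]],[20,[-67,-24,134],[0.104,0.039,0.347]]]' 60; python3 - <<'E'
from h import *
from scipy.optimize import least_squares
o=telemetry.get_obs(); T,r=toolR(); print(T,o["qpos"].round(2).tolist(),o["tool_rot"])
plan([.4281,.2622,.20],downR(91))
D=[([-70.46761457,18.43972686,-4.01523888,83.17651558,1.29655442,78.54111547,-3.25991411],[0.20869779,0.61560298,0.20308868],[-176.18525592,89.88772538,-104.9077374]),
([-4.6,32.8,38.76,84.35,-21.25,69.78,108.04],[0.63836569,-0.29512139,0.08487582],[-94.07474477,89.49596569,-22.92069737]),
([-5.8,-17.2,3.5,139.6,-10.1,25.7,106.2],[0.5025,0.0265,.0955],[-88.37,57.28,12.17]),
(o["qpos"],T,o["tool_rot"])]
import itertools
def fk(q,s,p):
    a=np.radians(q)*np.array([s[0],1,s[1],1,s[2],1,s[3]]); Z=lambda t:R.from_rotvec([0,0,t]); Y=lambda t:R.from_rotvec([0,t,0])
    R1=Z(a[0]+p[4])*Y(a[1]); R2=R1*Z(a[2])*Y(a[3]); R3=R2*Z(a[4])*Y(a[5]); 
    pos=np.array([0,0,p[0]])+R1.apply([p[5],0,p[1]])+R2.apply([p[6],0,p[2]])+R3.apply([0,0,p[3]])
    return pos,R3*Z(a[6])
best=None
for s in itertools.product([1,-1],repeat=4):
    f=lambda p:np.concatenate([fk(q,s,p)[0]-t for q,t,_ in D]+[0.3*(fk(q,s,p)[1].apply([0,0,1])-R.from_euler("xyz",e,degrees=True).apply([1,0,0])) for q,t,e in D])
    g=least_squares(f,[.3,.4,.4,.3,0,0,0]); 
    if best is None or g.cost<best[0]: best=(g.cost,s,g.x,g.fun)
print(best[0],best[1],best[2].round(4),(best[3]*1000).round(1))
import pickle; pickle.dump(best[1:3],open("kin.pkl","wb"))
for q,t,e in D:
    M=fk(q,best[1],best[2])[1].inv()*R.from_euler("xyz",e,degrees=True); print(M.as_matrix().round(2).tolist())
E
```

```text
time_s: 23.67
tool_pos: [0.4621, 0.2276, 0.2044]
tool_rot: [-77.1, 89.2, 14.9]
force: [-0.1, -0.5, -3.3]
grip_width: 0.0272
[0.46214161 0.22760629 0.20435908] [-8.45, 2.19, -21.31, 101.98, 1.04, 75.19, 62.01] [-77.06854604  89.17880782  14.93808226]
shift [4.0, 32.9, 35.8] rv [0.0176, 0.0033, 0.0139] dist 48.7 ang 1.3
5.548335432281025e-05 (-1, -1, -1, 1) [ 0.2244  0.4797  0.5076  0.3915 -0.0455 -0.0028 -0.0178] [ 3.  -2.2  1.3 -0.5  0.3 -3.  -0.5  4.1 -0.6  0.3  3.1  2.3 -0.   0.
 -0.  -0.  -0.1  0.   1.  -7.2 -0.2  0.  -0.2 -0. ]
[[0.0, -0.07, -1.0], [-0.0, 1.0, -0.07], [1.0, 0.0, -0.0]]
[[0.0, -0.63, 0.78], [-0.0, -0.78, -0.63], [1.0, 0.0, -0.0]]
[[0.02, -0.57, 0.82], [-0.01, -0.82, -0.57], [1.0, 0.0, -0.02]]
[[0.0, 0.8, 0.6], [0.0, -0.6, 0.8], [1.0, -0.0, -0.0]]
```

```bash
cat > kin.py <<'E'
from h import *
import pickle
from scipy.optimize import least_squares
s,p=pickle.load(open("kin.pkl","rb")); s=(s[0],s[1],s[2],-1)
LO=np.array([-163.93,-17.29,-79.2,3.27,-89.18,5.43,-154.24]);HI=np.array([163.93,119.83,71.16,140.29,269.18,117.66,154.24])
def fk(q):
    a=np.radians(q)*np.array([s[0],1,s[1],1,s[2],1,s[3]]); Z=lambda t:R.from_rotvec([0,0,t]); Y=lambda t:R.from_rotvec([0,t,0])
    R1=Z(a[0]+p[4])*Y(a[1]); R2=R1*Z(a[2])*Y(a[3]); R3=R2*Z(a[4])*Y(a[5])
    return np.array([0,0,p[0]])+R1.apply([p[5],0,p[1]])+R2.apply([p[6],0,p[2]])+R3.apply([0,0,p[3]]), R3*Z(a[6])*OFF
OFF=R.identity()
q0=[-70.46761457,18.43972686,-4.01523888,83.17651558,1.29655442,78.54111547,-3.25991411]
OFF=fk(q0)[1].inv()*R.from_euler("xyz",[-176.18525592,89.88772538,-104.9077374],degrees=True)
def ik(P,Rt,seed,m=3.0):
    def f(q):
        a,b=fk(q); return np.r_[(a-P)*1000,np.degrees((b.inv()*Rt).as_rotvec())*5,1e-3*(q-seed)]
    g=least_squares(f,np.clip(seed,LO+m+.1,HI-m-.1),bounds=(LO+m,HI-m)); a,b=fk(g.x)
    return g.x,np.linalg.norm(a-P)*1000,np.degrees(np.linalg.norm((b.inv()*Rt).as_rotvec()))
def tiltR(tau,az):
    a=math.radians(tau); A=math.radians(az); z=np.array([-math.sin(A),math.cos(A),0]); x=np.array([math.sin(a)*math.cos(A),math.sin(a)*math.sin(A),-math.cos(a)])
    return R.from_matrix(np.stack([x,np.cross(z,x),z],1))
N=-strikeR().as_matrix()[:,0]
G=.0375 # reported TCP beyond grasp point
def strikeTCP(tau,gap,hg): return HEAD+N*(gap+hg)+tiltR(tau,10.9).as_matrix()[:,0]*G
E
python3 - <<'E'
from kin import *
for q,e in (([-4.6,32.8,38.76,84.35,-21.25,69.78,108.04],[-94.07474477,89.49596569,-22.92069737]),([-8.45,2.19,-21.31,101.98,1.04,75.19,62.01],[-77.07,89.179,14.938])):
    print("orient err",np.degrees(np.linalg.norm((fk(q)[1].inv()*R.from_euler("xyz",e,degrees=True)).as_rotvec())))
seed=np.array([-5,0,0,110,0,70,80.])
for tau in (35,20,10,0,-10,-20):
    for hg in (.085,):
        for gap in (.04,0,-.022):
            P=strikeTCP(tau,gap,hg); r=[ik(P,tiltR(tau,10.9),sd) for sd in (seed,np.array([20,0,-30,110,20,70,80.]),np.array([-30,0,30,110,-20,70,80]))]
            b=min(r,key=lambda t:t[1]+t[2]); print(tau,gap,P.round(3),"err",b[1].__round__(1),b[2].__round__(1),b[0].round(0))
    Rp=tiltR(tau-35,1); P=np.array([.4281,.2622,.085])+Rp.as_matrix()[:,0]*G; b=ik(P,Rp,np.array([-8.45,2.19,-21.31,101.98,1.04,75.19,62.01])); print("  pick",P.round(3),b[1].__round__(1),b[2].__round__(1),b[0].round(0))
E
```

```text
orient err 0.020883545843781832
orient err 0.0387940006143893
35 0.04 [ 0.462 -0.023  0.226] err 50.2 11.7 [ 17. -14.   0. 121. -24.  57. 131.]
35 0 [ 0.485 -0.019  0.193] err 40.0 8.3 [ 14. -14.  -0. 125. -24.  48. 129.]
35 -0.022 [ 0.497 -0.016  0.175] err 33.1 6.4 [ 12. -14.  -0. 128. -24.  43. 129.]
  pick [0.428 0.262 0.048] 0.0 0.0 [-13.   9. -23. 115.   4.  57.  53.]
20 0.04 [ 0.453 -0.025  0.222] err 20.0 5.0 [  7. -14.  -0. 117.  -8.  64. 110.]
20 0 [ 0.476 -0.02   0.189] err 9.0 2.1 [  5. -14.   0. 121.  -8.  57. 109.]
20 -0.022 [ 0.488 -0.018  0.171] err 2.0 0.4 [  4. -14.   0. 123.  -8.  52. 109.]
  pick [0.418 0.262 0.049] 0.0 0.0 [-11.  19. -21. 104.  -0.  71.  59.]
10 0.04 [ 0.447 -0.026  0.22 ] err 0.0 0.0 [ -5. -14.   7. 115.  -1.  69. 103.]
10 0 [ 0.47  -0.022  0.187] err 0.0 0.0 [-29. -12.  27. 116.   4.  64.  97.]
10 -0.022 [ 0.482 -0.019  0.169] err 0.0 0.0 [-30.  -9.  28. 117.   3.  62.  98.]
  pick [0.412 0.262 0.051] 0.0 0.0 [-11.  26. -21.  98.  -2.  80.  60.]
0 0.04 [ 0.441 -0.027  0.219] err 0.0 0.0 [-30.  -8.  28. 109.   4.  78.  98.]
0 0 [ 0.463 -0.023  0.187] err 0.0 0.0 [-30.  -4.  29. 109.   2.  74.  99.]
0 -0.022 [ 0.476 -0.02   0.169] err 0.0 0.0 [-30.  -1.  30. 109.   1.  72. 100.]
  pick [0.407 0.262 0.054] 0.0 0.0 [-10.  33. -21.  91.  -4.  89.  61.]
-10 0.04 [ 0.435 -0.028  0.22 ] err 0.0 0.0 [-30.   1.  30. 103.   2.  87. 100.]
-10 0 [ 0.457 -0.024  0.187] err 0.0 0.0 [ 25.   5. -28. 103.   4.  83.  97.]
-10 -0.022 [ 0.469 -0.022  0.169] err 0.0 0.0 [ 25.   7. -29. 103.   5.  81.  96.]
  pick [0.402 0.262 0.058] 0.0 0.0 [-10.  40. -20.  85.  -6.  98.  62.]
-20 0.04 [ 0.428 -0.03   0.222] err 0.0 0.0 [ 24.   9. -29.  97.   7.  95.  95.]
-20 0 [ 0.451 -0.025  0.189] err 0.0 0.0 [ 23.  13. -30.  96.   9.  92.  92.]
-20 -0.022 [ 0.463 -0.023  0.171] err 0.0 0.0 [ 23.  15. -30.  96.   9.  91.  91.]
  pick [0.397 0.262 0.063] 0.0 0.0 [-10.  47. -20.  80.  -8. 106.  61.]
```

```bash
python3 -c "
from h import *
plan([.4275,.262,.10],downR(91))"; python3 look.py wm4
```

```text
shift [104.0, 34.9, 35.3] rv [0.0176, 0.0033, 0.0139] dist 115.2 ang 1.3
23.7167 [0.46185873 0.22536508 0.20367434] [-82.37514844  89.24066061   9.4779681 ]
```

View pics/wm4.png

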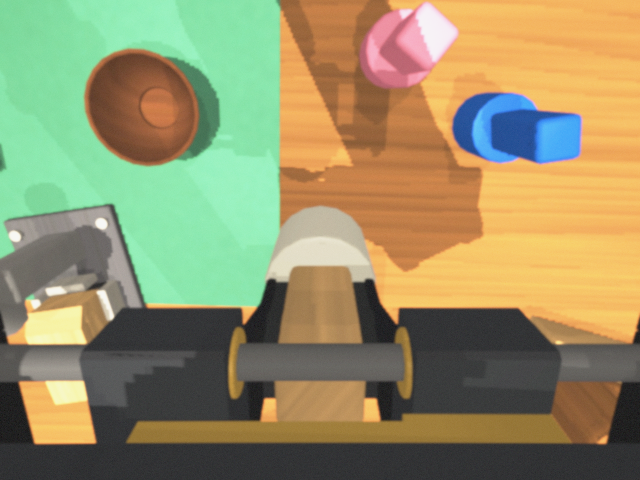

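```bash
python3 -m pendant '[[20,[0,35,36],[0.01,0,0.012]],[20,[40,35,36],[0.01,0,0.012]],[20,[80,35,36],[0.01,0,0.012]],[20,[120,35,36],[0.01,0,0.012]],[20,[130,35,36],[0.01,0,0.012]],[20,[130,35,36],[0.01,0,0.012]],[20,[130,35,36],[0.01,0,0.012]]]' 60;python3 -c "
from h import *
plan([.4278,.262,.052],downR(91))"
```

```text
time_s: 24.3
tool_pos: [0.4284, 0.2597, 0.0747]
tool_rot: [-34.3, 89.8, 56.8]
force: [1.5, 0.2, -2.2]
grip_width: 0.0273
shift [22.7, 0.6, 2.3] rv [0.0018, 0.003, 0.0021] dist 22.8 ang 0.2
```

```bash
python3 -m pendant '[[20,[10,0,2],[0.002,0.003,0.002]],[20,[18,0,2],[0.002,0.003,0.002]],[20,[21.5,0,2],[0.002,0.003,0.002]],[20,[21.5,0,2],[0.002,0.003,0.002]],[20,[21.5,0,2],[0.002,0.003,0.002]]]' 60;python3 -c "
from h import *
plan([.4278,.262,.052],downR(91))"
```

```text
time_s: 24.72
tool_pos: [0.4281, 0.2625, 0.0526]
tool_rot: [38.7, 90.0, 129.8]
force: [0.2, -0.8, -2.8]
grip_width: 0.0278
shift [0.6, 0.3, -0.5] rv [0.0009, 0.0005, -0.0004] dist 0.8 ang 0.1
```

```bash
python3 -m pendant '[[20,[1,0,0],[0,0,0]],[20,[1,0,0],[0,0,0]],[50,[1,0,0],[0,0,0]],[50,[0.5,0,0],[0,0,0]],[50,[0,0,0],[0,0,0]],[50,[0,0,0],[0,0,0]],[50,[0,0,0],[0,0,0]]]' 60; python3 look.py wm5
```

```text
time_s: 25.3
tool_pos: [0.4281, 0.2625, 0.0525]
tool_rot: [20.3, 90.0, 111.4]
force: [-1.2, -0.2, 1.1]
grip_width: 0.0481
25.35 [0.42800299 0.26248716 0.05241295] [ 36.16234873  89.95834088 127.21647419]
```

View pics/wm5.png

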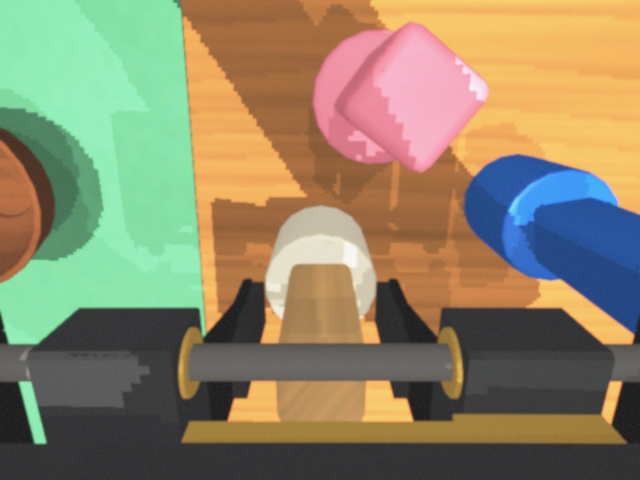

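```bash
python3 -m pendant '[[50,[-0.3,4.6,0],[0,0,0.122]],[50,[-1.1,9.1,0],[0,0,0.244]],[50,[-2.5,13.4,0],[0,0,0.367]],[50,[-4.4,17.6,0],[0,0,0.489]],[50,[-6.8,21.5,0],[0,0,0.611]],[50,[-6.8,21.5,0],[0,0,0.611]],[50,[-6.8,21.5,0],[0,0,0.611]],[50,[-6.8,21.5,0],[0,0,0.611]]]' 60; python3 look.py wm6;  python3 - <<'E'
from kin import *
Rp=tiltR(-35,1); plan(np.array([.4281,.2622,.09])+Rp.as_matrix()[:,0]*G,Rp); print(telemetry.get_obs()["qpos"].round(1))
d=cam("side"); cv2.imwrite('pics/sm6.png',cv2.resize(d['image'][90:290,200:420],None,fx=3,fy=3,interpolation=cv2.INTER_CUBIC))
E
```

```text
time_s: 26.02
tool_pos: [0.406, 0.2626, 0.0594]
tool_rot: [89.9, 55.0, -179.0]
force: [-1.0, -0.3, 0.6]
grip_width: 0.0498
26.0667 [0.40596676 0.26290784 0.06044148] [  89.84800112   55.13879978 -178.97780497]
shift [0.6, -1.2, -1.1] rv [0.003, -0.0002, 0.0024] dist 1.7 ang 0.2
[ -9.   33.5 -21.9  89.4  -4.6  89.9  61.6]
```

View pics/wm6.png

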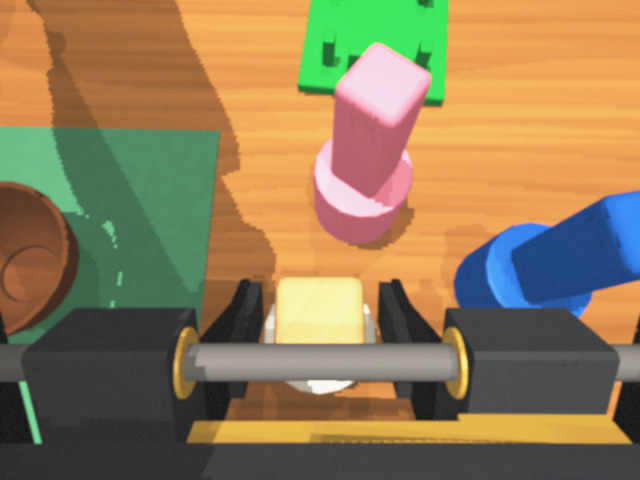

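View pics/sm6.png

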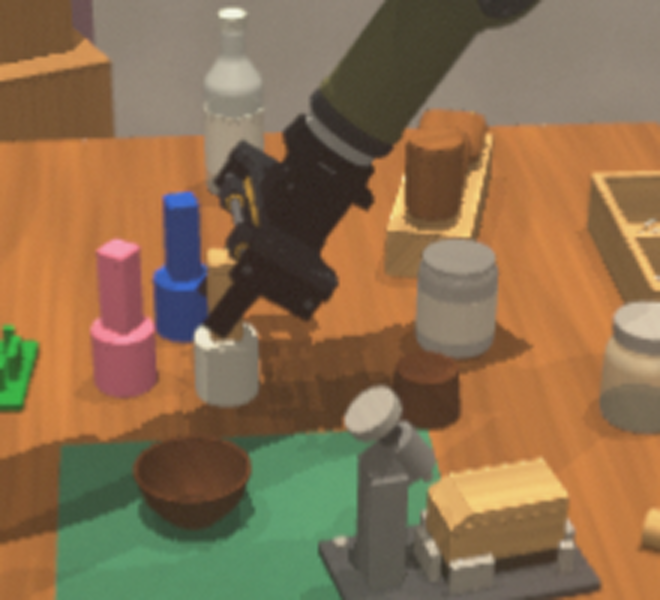

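```bash
python3 -m pendant '[[20,[0,-0.5,-1],[0,0,0]],[20,[0,-0.5,-1],[0,0,0]],[20,[0,-0.5,-1],[0,0,0]],[20,[0,-0.5,-1],[0,0,0]],[20,[0,-0.5,-1],[0,0,0]],[20,[0,-0.5,-1],[0,0,0]],[20,[0,-0.5,-1],[0,0,0]]]' 60; python3 - <<'E'
from kin import *
o=telemetry.get_obs(); print(o["grip_width"],o["force"],o["tool_pos"],o["tool_rot"],o["time_s"])
E
```

```text
time_s: 26.7
tool_pos: [0.407, 0.2613, 0.0594]
tool_rot: [89.9, 55.0, -179.0]
force: [0.3, 0.6, 3.2]
grip_width: 0.0275
0.027534157011619962 [0.32899047 0.58085962 3.24545561] [0.40699505 0.26130918 0.05944151] [  89.91212668   54.97296125 -179.02104128] 26.7
```

```bash
cat >> kin.py <<'E'
_T=np.array([.407,.2613,.0594]); _R=R.from_euler("xyz",[89.91,54.97,-179.02],degrees=True)
MT=_R.inv().apply(np.array([.4281,.2617,0])-_T); MT[2]=0
RS=tiltR(0,10.9)
def TS(gap): return HEAD+N*gap-RS.apply(MT)
E
python3 -m pendant '[[20,[-8,6,0],[0,0,0]],[20,[-32,23,0],[0,0,0]],[20,[-65,46,0],[0,0,0]],[20,[-98,69,0],[0,0,0]],[20,[-120,84,0],[0,0,0]],[20,[-120,84,0],[0,0,0]]]' 60; python3 - <<'E'
from kin import *
print(MT, TS(.05)); plan(TS(.05),RS); q=telemetry.get_obs()["qpos"]; print(q.round(1)); b=ik(TS(.05),RS,q); print(b)
# path check
p,r=toolR(); s=q
from scipy.spatial.transform import Slerp
sl=Slerp([0,1],R.concatenate([r,RS]))
for u in (.25,.5,.75,1): 
    b=ik(p+(TS(.05)-p)*u,sl(u),s); s=b[0]; print(u,b[0].round(0),round(b[1],1),(p+(TS(.05)-p)*u + sl(u).apply(MT)).round(3))
E
```

```text
time_s: 27.2
tool_pos: [0.4091, 0.2624, 0.211]
tool_rot: [89.6, 55.5, -179.3]
force: [1.4, 0.5, -1.5]
grip_width: 0.0275
[ 0.03652612 -0.05137675  0.        ] [ 0.43269286 -0.02874769  0.23198372]
shift [-28.7, -2.4, -291.5] rv [-0.1651, 0.0559, -0.601] dist 292.9 ang 35.9
[ -8.2  25.9 -22.9  81.8  -7.4 104.2  59.5]
(array([  4.30348414,  -7.90174356,  -2.77109156, 108.46366359,
        -0.38580475,  79.43406766, 102.52944335]), np.float64(1.1189200366119262e-05), np.float64(3.927986372126763e-06))
0.25 [ -4.  16. -21.  90.  -3.  99.  68.] 0.0 [0.445 0.192 0.161]
0.5 [  1.   7. -18.  97.  -1.  93.  79.] 0.0 [0.459 0.122 0.171]
0.75 [  5.  -1. -13. 103.  -0.  86.  91.] 0.0 [0.472 0.051 0.183]
1 [  9.  -8.  -7. 108.  -1.  79. 103.] 0.0 [ 0.483 -0.019  0.195]
```

```bash
python3 -m pendant '[[20,[-29,-2,-291],[-0.165,0.056,-0.601]],[20,[-29,-2,-291],[-0.165,0.056,-0.601]],[20,[-29,-2,-291],[-0.165,0.056,-0.601]],[20,[-29,-2,-291],[-0.165,0.056,-0.601]],[20,[-29,-2,-291],[-0.165,0.056,-0.601]],[20,[-29,-2,-291],[-0.165,0.056,-0.601]],[20,[-29,-2,-291],[-0.165,0.056,-0.601]],[20,[-29,-2,-291],[-0.165,0.056,-0.601]],[20,[-29,-2,-291],[-0.165,0.056,-0.601]],[20,[-29,-2,-291],[-0.165,0.056,-0.601]]]' 60; python3 look.py ws2; python3 - <<'E'
from kin import *
plan(TS(.05),RS); plan(TS(.02),RS)
d=cam("side"); np.save("ss2.npy",d,allow_pickle=True); cv2.imwrite('pics/ss2.png',cv2.resize(d['image'][120:320,220:440],None,fx=3,fy=3,interpolation=cv2.INTER_CUBIC))
E
```

```text
time_s: 28.03
tool_pos: [0.4298, -0.0291, 0.2268]
tool_rot: [95.0, 89.3, -164.1]
force: [-0.4, 0.6, -3.2]
grip_width: 0.0275
28.0833 [ 0.42997109 -0.02844101  0.22679899] [  96.08762624   89.34024695 -162.94290689]
shift [-5.2, -2.6, -0.8] rv [0.0012, -0.0012, -0.0114] dist 5.9 ang 0.7
shift [19.2, -20.0, -0.8] rv [0.0012, -0.0012, -0.0114] dist 27.7 ang 0.7
```

View pics/ss2.png

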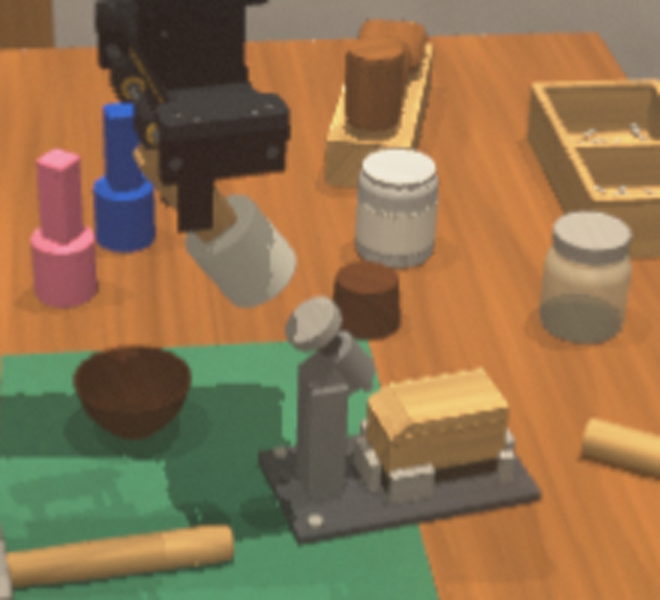

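View pics/ws2.png

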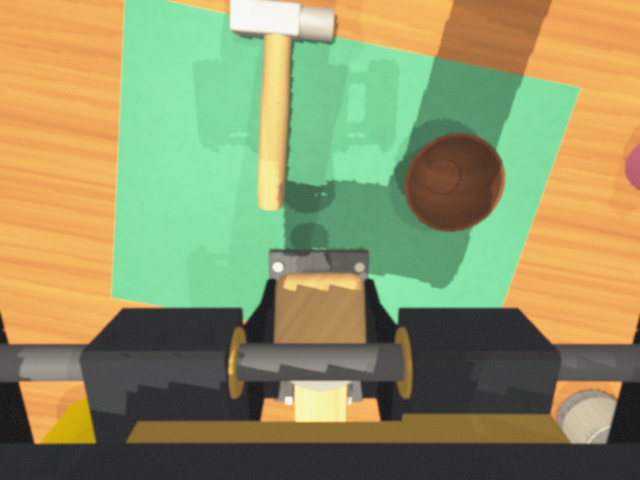

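```bash
python3 - <<'E'
from kin import *
d=np.load("ss2.npy",allow_pickle=True).item()
im=cv2.resize(d['image'][180:260,260:360],None,fx=6,fy=6,interpolation=cv2.INTER_CUBIC)
p,r=toolR(); F=p+r.apply(MT); ax=r.apply(_R.inv().apply([0,0,1])); print("axis vs N deg",np.degrees(np.arccos(ax@N)),"face",F,"head-rel",(F-HEAD)@N,np.linalg.norm((F-HEAD)-N*((F-HEAD)@N)))
u=np.array([-math.sin(PSI),math.cos(PSI),0]); v=np.cross(N,u)
for C,n,rad,c in ((HEAD,N,.02,(0,0,255)),(F,ax,.027,(255,0,0))):
    vv=np.cross(n,u); a=np.linspace(0,2*np.pi,60); P=C+rad*(np.cos(a)[:,None]*u+np.sin(a)[:,None]*vv)
    q=((proj(d,P)-[260,180]+.5)*6-.5); cv2.polylines(im,[np.rint(q).astype(int)],True,c,1)
cv2.imwrite("pics/ss2o.png",im)
E
```

```text
Traceback (most recent call last):
NameError: name '_R' is not defined. Did you mean: 'R'?
```

```bash
python3 - <<'E'
from kin import *
import kin; _R=kin._R
d=np.load("ss2.npy",allow_pickle=True).item()
im=cv2.resize(d['image'][180:260,260:360],None,fx=6,fy=6,interpolation=cv2.INTER_CUBIC)
p,r=toolR(); F=p+r.apply(MT); ax=r.apply(_R.inv().apply([0,0,1])); print("axis vs N deg",np.degrees(np.arccos(ax@N)),"face",F,"head-rel",(F-HEAD)@N,np.linalg.norm((F-HEAD)-N*((F-HEAD)@N)))
u=np.array([-math.sin(PSI),math.cos(PSI),0]); v=np.cross(N,u)
for C,n,rad,c in ((HEAD,N,.02,(0,0,255)),(F,ax,.027,(255,0,0))):
    vv=np.cross(n,u); a=np.linspace(0,2*np.pi,60); P=C+rad*(np.cos(a)[:,None]*u+np.sin(a)[:,None]*vv)
    q=((proj(d,P)-[260,180]+.5)*6-.5); cv2.polylines(im,[np.rint(q).astype(int)],True,c,1)
cv2.imwrite("pics/ss2o.png",im)
E
```

```text
axis vs N deg 0.6215387339783499 face [ 0.48018858 -0.01846156  0.18975695] head-rel 0.04693221879179197 0.005669133496113595
```

View pics/ss2o.png

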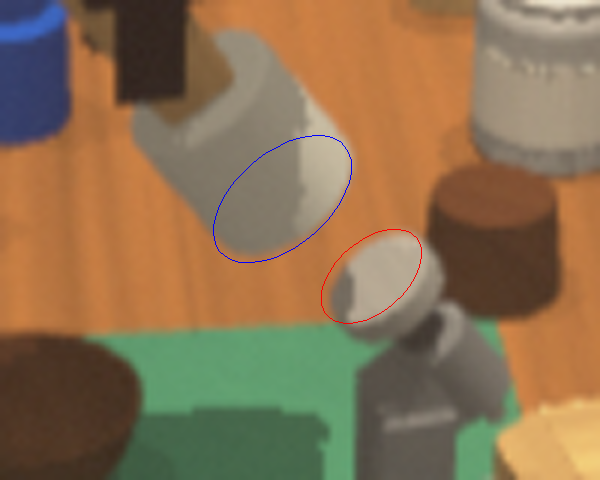

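```bash
python3 -m pendant '[[20,[0,-5,-0.8],[0,0,-0.011]],[20,[19,-20,-0.8],[0,0,-0.011]],[20,[19,-20,-0.8],[0,0,-0.011]],[20,[19,-20,-0.8],[0,0,-0.011]],[20,[19,-20,-0.8],[0,0,-0.011]]]' 60; python3 - <<'E'
from kin import *
plan(TS(.02),RS); plan(TS(-.010),RS); print(telemetry.get_obs()["force"])
E
```

```text
time_s: 28.55
tool_pos: [0.4501, -0.0261, 0.2084]
tool_rot: [-163.9, 89.9, -63.0]
force: [-0.5, 0.1, -3.1]
grip_width: 0.0276
shift [1.0, 0.3, 0.7] rv [0.0012, -0.0021, 0.0006] dist 1.3 ang 0.1
shift [25.6, -16.9, 0.7] rv [0.0012, -0.0021, 0.0006] dist 30.7 ang 0.1
[-0.5020547   0.09822023 -3.08964456]
```

Now the strike: first to 10 mm of travel with a check, then the rest.

```bash
python3 -m pendant '[[20,[9,-6,0.7],[0,0,0]],[20,[17.5,-11.5,0.7],[0,0,0]],[20,[25.6,-17,0.7],[0,0,0]],[20,[25.6,-17,0.7],[0,0,0]],[20,[25.6,-17,0.7],[0,0,0]]]' 60; python3 - <<'E'
from kin import *
plan(TS(-.010),RS); plan(TS(-.022),RS);plan(TS(-.026),RS); o=telemetry.get_obs();print(o["force"],o["grip_width"])
E
```

```text
time_s: 28.97
tool_pos: [0.467, -0.0227, 0.1831]
tool_rot: [-152.2, 89.9, -51.3]
force: [-1.5, -0.1, 2.5]
grip_width: 0.0274
shift [0.2, 0.4, 0.5] rv [0.0001, -0.0021, 0.0011] dist 0.7 ang 0.1
shift [10.1, -6.5, 0.5] rv [0.0001, -0.0021, 0.0011] dist 12.0 ang 0.1
shift [13.4, -8.8, 0.5] rv [0.0001, -0.0021, 0.0011] dist 16.0 ang 0.1
[-1.47463297 -0.10848339  2.49539326] 0.02738213620983115
```

```bash
python3 -m pendant '[[20,[5,-3.5,0],[0,0,0]],[20,[10,-7,0],[0,0,0]],[20,[11,-7.7,0],[0,0,0]],[20,[11,-7.7,0],[0,0,0]]]' 60; python3 - <<'E'
from kin import *
plan(TS(-.022),RS); o=telemetry.get_obs();print(o["force"],o["grip_width"])
E
```

```text
time_s: 29.3
tool_pos: [0.474, -0.0213, 0.1729]
tool_rot: [-169.3, 89.9, -68.4]
force: [-5.9, 1.3, 9.5]
grip_width: 0.0276
shift [-0.1, 0.7, 0.5] rv [-0.0002, -0.0023, 0.0004] dist 0.9 ang 0.1
[-5.88849136  1.30606327  9.50714164] 0.027604743526249184
```

```bash
python3 -m pendant '[[20,[1.2,-0.9,0],[0,0,0]],[20,[2.5,-1.7,0],[0,0,0]],[20,[2.5,-1.7,0],[0,0,0]]]' 60; python3 - <<'E'
from kin import *
plan(TS(-.022),RS); o=telemetry.get_obs();print(o["force"],o["grip_width"])
d=cam("side"); cv2.imwrite('pics/ss3.png',cv2.resize(d['image'][120:320,220:440],None,fx=3,fy=3,interpolation=cv2.INTER_CUBIC))
E
```

```text
time_s: 29.55
tool_pos: [0.4742, -0.0213, 0.1728]
tool_rot: [141.2, 89.8, -117.9]
force: [-17.0, 0.1, 25.3]
grip_width: 0.0274
shift [-0.2, 0.8, 0.5] rv [-0.0005, -0.0026, -0.0021] dist 1.0 ang 0.2
[-16.97775692   0.14275742  25.3488832 ] 0.027439567588973503
```

View pics/ss3.png

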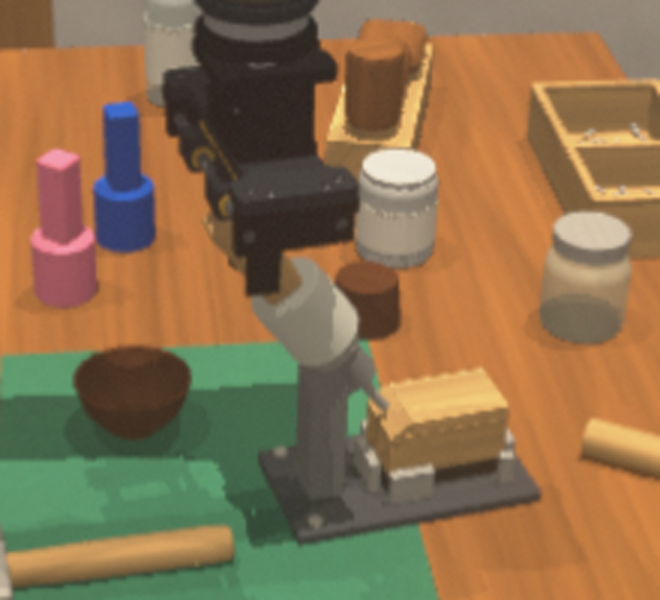

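```bash
python3 -m pendant '[[20,[-12,8.5,0],[0,0,0]],[20,[-30,21,0],[0,0,0]],[20,[-55,38,0],[0,0,0]],[20,[-65,45,0],[0,0,0]],[20,[-65,45,0],[0,0,0]]]' 60; python3 look.py ws4; python3 - <<'E'
from kin import *
Rp=tiltR(-35,1); tgt=kin_T=np.array([.407,.2613,.0594])
d=cam("side"); cv2.imwrite('pics/ss4.png',cv2.resize(d['image'][120:320,220:440],None,fx=3,fy=3,interpolation=cv2.INTER_CUBIC))
p,r=toolR(); print("face",p+r.apply(MT))
plan(tgt+[0,0,.15],R.from_euler("xyz",[89.91,54.97,-179.02],degrees=True))
E
```

```text
time_s: 30.02
tool_pos: [0.4326, -0.0301, 0.2364]
tool_rot: [-123.9, 89.6, -23.1]
force: [1.1, 0.3, -3.2]
grip_width: 0.0277
30.0667 [ 0.43263156 -0.02979777  0.23473335] [-127.03578677   89.67725292  -26.18784963]
face [ 0.48277397 -0.01987344  0.19718468]
shift [23.5, -30.0, 290.4] rv [0.1651, -0.0555, 0.6123] dist 292.9 ang 36.5
```

View pics/ss4.png

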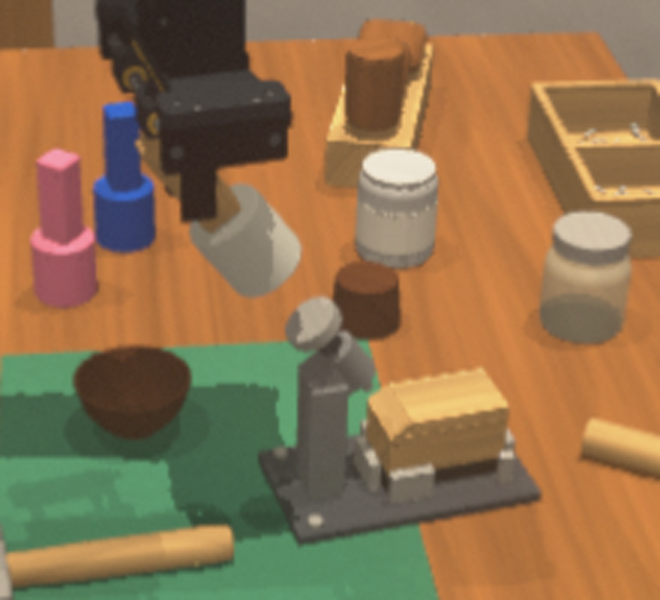

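```bash
python3 -m pendant '[[20,[-10,0,60],[0.02,0,0.08]],[20,[23,-30,290],[0.165,-0.056,0.61]],[20,[23,-30,290],[0.165,-0.056,0.61]],[20,[23,-30,290],[0.165,-0.056,0.61]],[20,[23,-30,290],[0.165,-0.056,0.61]],[20,[23,-30,290],[0.165,-0.056,0.61]],[20,[23,-30,290],[0.165,-0.056,0.61]],[20,[23,-30,290],[0.165,-0.056,0.61]],[20,[23,-30,290],[0.165,-0.056,0.61]],[20,[23,-30,290],[0.165,-0.056,0.61]]]' 60; python3 look.py ws5; python3 - <<'E'
from kin import *
d=cam("side"); np.save("ss5.npy",d,allow_pickle=True); cv2.imwrite('pics/ss5.png',cv2.resize(d['image'][90:250,200:376],None,fx=4,fy=3.75,interpolation=cv2.INTER_CUBIC))
plan(np.array([.407,.2613,.0894]),R.from_euler("xyz",[89.91,54.97,-179.02],degrees=True))
E
```

```text
time_s: 30.95
tool_pos: [0.4065, 0.261, 0.2086]
tool_rot: [89.9, 55.0, -178.9]
force: [0.4, -0.8, -3.2]
grip_width: 0.0274
31.0 [0.40700569 0.26006463 0.20926898] [  89.98620136   55.02809783 -179.00543947]
shift [98.9, -68.8, 1.7] rv [-0.0021, 0.0006, 0.0018] dist 120.4 ang 0.2
```

View pics/ss5.png

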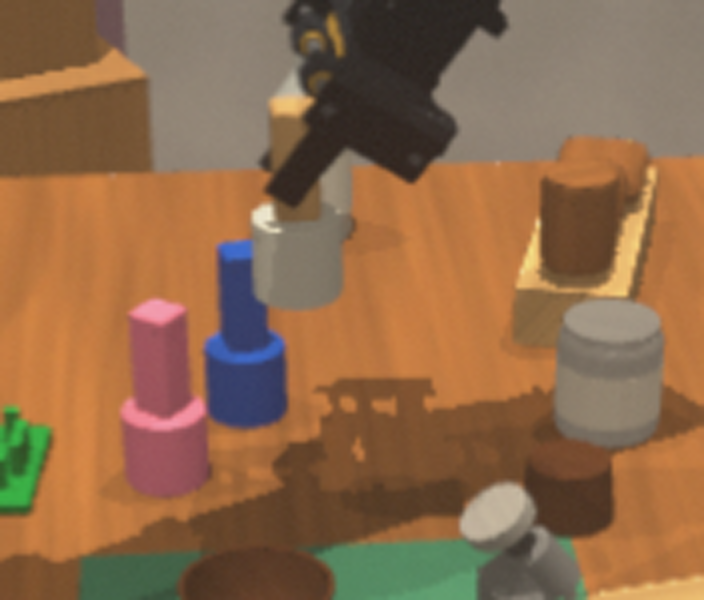

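View pics/ws5.png

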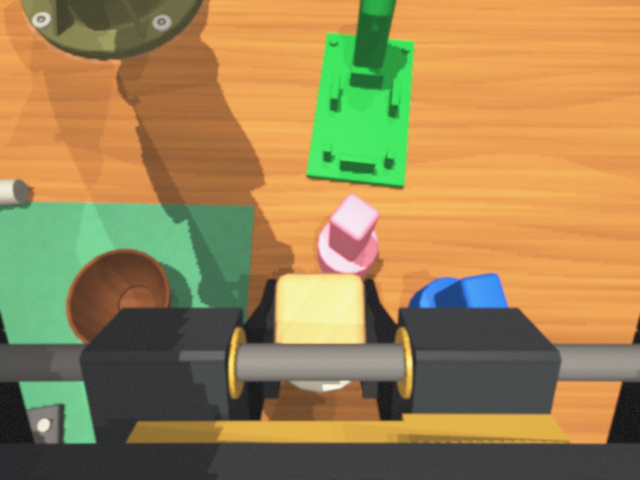

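```bash
python3 -m pendant '[[20,[33,-23,1],[0,0,0]],[20,[66,-46,1],[0,0,0]],[20,[98,-68.5,1],[0,0,0]],[20,[112,-78,1],[0,0,0]],[20,[119,-83,1],[0,0,0]],[20,[119,-83,1],[0,0,0]],[20,[119,-83,1],[0,0,0]]]' 60; python3 - <<'E'
from kin import *
o=telemetry.get_obs(); print(o["force"])
plan(np.array([.407,.2613,.0594]),R.from_euler("xyz",[89.91,54.97,-179.02],degrees=True))
E
python3 look.py ws6
```

```text
time_s: 31.63
tool_pos: [0.4073, 0.2618, 0.0667]
tool_rot: [89.8, 55.1, -179.2]
force: [-0.1, 0.3, -3.5]
grip_width: 0.0278
[-0.07921742  0.3163835  -3.52848343]
shift [6.2, -3.9, -0.5] rv [-0.0005, 0.0017, 0.0029] dist 7.4 ang 0.2
31.6833 [0.40770887 0.26229349 0.0673404 ] [  89.73079029   55.2174554  -179.22786157]
```

View pics/ws6.png

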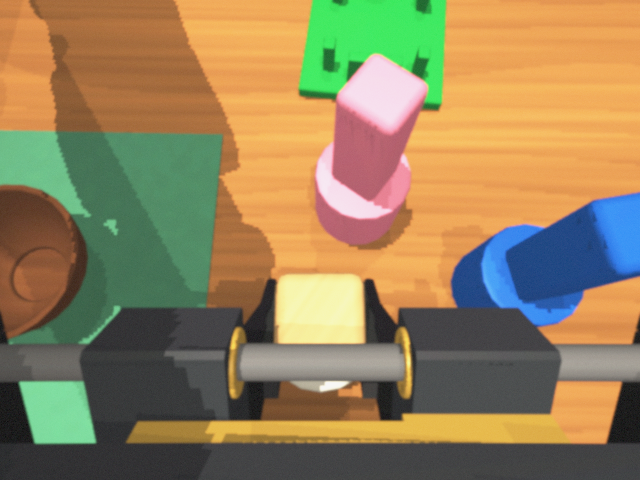

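Lower in small steps until the bench takes the weight.

```bash
python3 -m pendant '[[20,[3,-2,0],[0,0,0.002]],[20,[5.5,-3.8,0],[0,0,0.002]],[20,[5.5,-3.8,0],[0,0,0.002]],[20,[5.5,-3.8,0],[0,0,0.002]]]' 60; python3 - <<'E'
from kin import *
o=telemetry.get_obs(); print(o["force"])
plan(np.array([.407,.2613,.0594]),R.from_euler("xyz",[89.91,54.97,-179.02],degrees=True))
E
```

```text
time_s: 32.02
tool_pos: [0.4067, 0.2623, 0.0595]
tool_rot: [89.8, 55.0, -179.1]
force: [1.1, -0.0, -0.8]
grip_width: 0.0279
[ 1.14144729 -0.03602352 -0.82748396]
shift [-0.1, -0.3, -1.0] rv [0.0007, 0.0007, 0.0005] dist 1.0 ang 0.1
```

```bash
python3 -m pendant '[[20,[0.4,-0.3,0],[0,0,0]],[20,[0.4,-0.3,0],[0,0,0]],[60,[0.4,-0.3,0],[0,0,0]],[60,[0.4,-0.3,0],[0,0,0]],[60,[0.4,-0.3,0],[0,0,0]],[60,[0.4,-0.3,0],[0,0,0]],[60,[0.4,-0.3,0],[0,0,0]],[60,[0.4,-0.3,0],[0,0,0]]]' 60; python3 look.py ws7
```

```text
time_s: 32.68
tool_pos: [0.4063, 0.2621, 0.0585]
tool_rot: [89.8, 54.9, -179.1]
force: [-0.3, -0.4, 0.1]
grip_width: 0.0567
32.7333 [0.40628635 0.26211538 0.05850412] [  89.84906042   54.93437458 -179.06063518]
```

View pics/ws7.png

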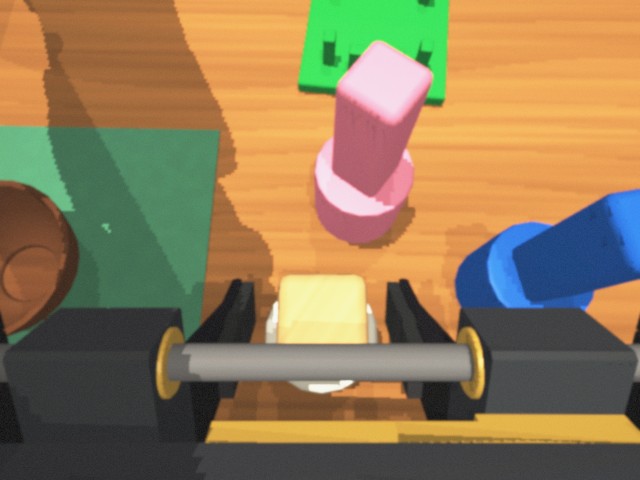

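Released and standing, clear on both sides. Back out along the tool axis, then check with both fixed cameras.

```bash
python3 -m pendant '[[60,[-15,0,0],[0,0,0]],[60,[-40,0,0],[0,0,0]],[60,[-80,0,0],[0,0,0]],[60,[-120,0,0],[0,0,0]],[60,[-160,60,0],[0,0,0]],[60,[-180,110,0],[0,0,0]],[60,[-180,110,0],[0,0,0]]]' 60; python3 - <<'E'
from h import *
o=telemetry.get_obs(); print(o["tool_pos"],o["force"])
t=cam("top"); s=cam("side"); np.save("topF.npy",t,allow_pickle=True)
cv2.imwrite("pics/topF.png",t["image"]); cv2.imwrite("pics/sideF.png",s["image"])
plan([.25,.45,.3])
E
```

```text
time_s: 33.32
tool_pos: [0.4197, 0.262, 0.2696]
tool_rot: [89.8, 54.9, -179.1]
force: [0.9, 0.6, 0.2]
grip_width: 0.06
[0.4196708  0.26198639 0.26962994] [0.87751201 0.63454594 0.21319798]
shift [74.5, 149.2, 189.4] rv [0.0, 0.0, 0.0] dist 252.4 ang 0.0
```

View pics/topF.png

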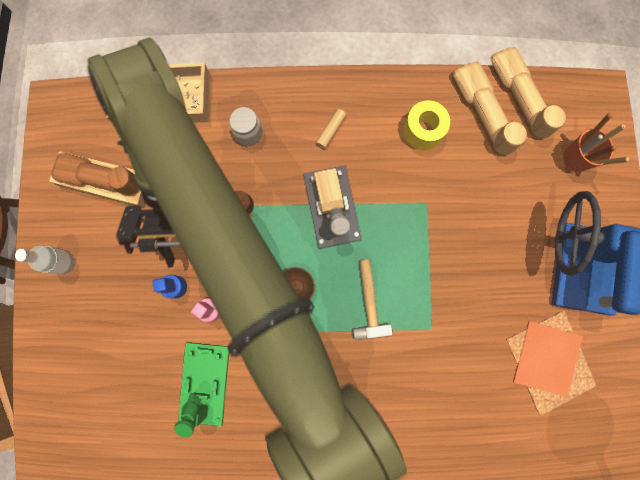

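View pics/sideF.png

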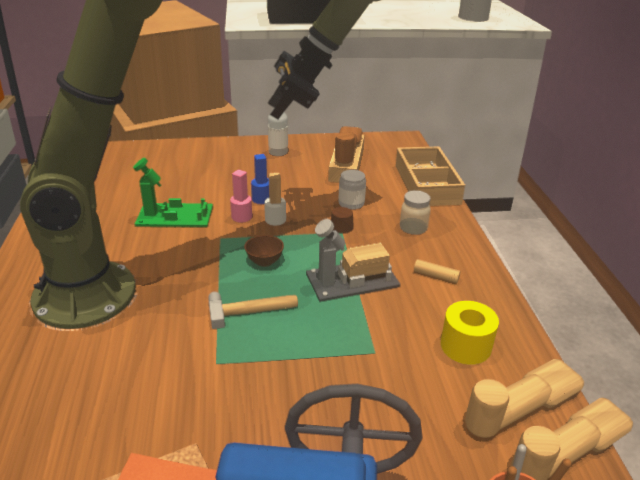

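```bash
python3 - <<'E'
from h import *
t=np.load("topF.npy",allow_pickle=True).item()
m=np.zeros((480,640),bool); m[160:250,298:368]=1
P,uv=cloud(t,m); Pp=onplane(t,uv,.070)*1000; x=Pp[:,0]-609.3;y=Pp[:,1]-5.8; c,s_=math.cos(PSI),math.sin(PSI); J=np.stack([x*c+y*s_,-x*s_+y*c],1)
k=(P[:,2]>.0665)&(P[:,2]<.076)&(J[:,0]>-35); print("heel top",rect(J[k]/1000),np.median(P[k][:,2]))
a=cv2.imread("pics/side0.png"); b=cv2.imread("pics/sideF.png"); D=cv2.GaussianBlur(cv2.absdiff(a,b).max(2),(5,5),0)>40
for n,(l,tp,r,bo) in dict(tin=(338,172,367,212),lift=(329,204,358,236),bowl=(243,231,285,269),roll=(439,300,500,370),jar=(399,188,430,236),hammer=(207,288,300,330),awl=(414,257,461,283),mallet=(263,168,289,229),pink=(228,167,255,226),blue=(250,152,271,205),green=(133,157,214,233)).items(): print(n,int(D[tp:bo,l:r].sum()),end="; ")
l=models.landmark_of("side","punch_head"); print([(x["confidence"],(np.array(x["centre"])*[480,640]).round(1)) for x in l])
d=cam("side"); cv2.imwrite("pics/fin.png",cv2.resize(np.hstack([a[150:300,220:430],d["image"][150:300,220:430]]),None,fx=1.9,fy=1.9,interpolation=cv2.INTER_CUBIC))
E
```

```text
heel top (array([5.3, 1.9]), array([79. , 50.1]), 0.4) 0.06974782073035701
tin 246; lift 67; bowl 231; roll 0; jar 0; hammer 0; awl 0; mallet 350; pink 3; blue 16; green 1895; [(0.63, array([224.8, 320.3])), (0.63, array([158. , 136.5]))]
```

View pics/fin.png

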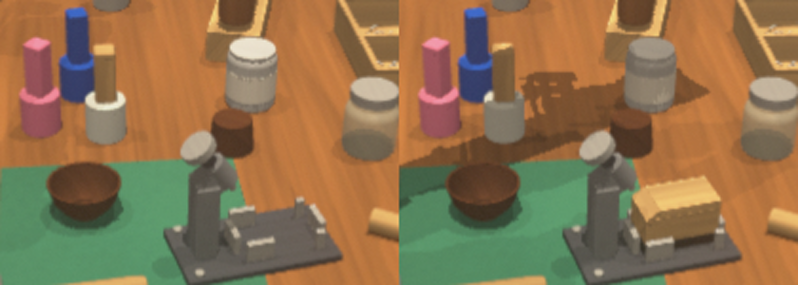

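```bash
python3 -c "
from cell import env,telemetry
print(telemetry.get_obs()['time_s']); print(env.sign_off())"
```

```text
33.5167
the job is handed in; nothing more can be done
None
```

The job is done and handed in at about 33.5 s of the 72 s allowed. The slab lies flat in the pocket with the heel on top, bevel towards the punch. The punch was driven down with the white mallet and sprang back up, and the mallet stands upright on its original spot.

**Last checks**
- **Slab:** its top measured 24.5 mm above the bench everywhere, which is flat on the pocket floor.
- **Heel:** its top was level at 70.5 mm after placing and read 69.7 mm at the end. It is square to within about 0.4°, and 1–2 mm off the pocket centre in y.
- **Punch:** at full travel the force rose to about 33 N with no further movement, so it was at its stop. The side picture afterwards shows it back up.
- **Other things:** the before and after side pictures show the bystanders and look-alikes in the same places. My automatic picture comparison did flag changes at the green look-alike jig (the most), mallet, tin and bowl. In the enlarged before/after crop the mallet, tin and bowl show only the arm's shadow. The green jig lies outside that crop, but it sits in the same place in the full side picture.

**What went wrong or disagreed**
- **Fingertip position:** the cameras put the fingertips about 36 mm behind the given `env.tip_reach`. The first grasp of the slab therefore closed above it and caught nothing. I went by the cameras after that.
- **Strike pose:** the first one, with the tool in line with the mallet, was out of reach. The arm stopped at its joint limits with the mallet beside the jig's post and no sign of contact. I set the mallet down and gripped it again at 35° before striking.

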